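# Set out the dominoes on the drop-front games cabinet

## Robot

A 6-joint arm with a two-finger parallel gripper is mounted at the origin on the work surface. World frame = base frame: x ahead of the robot, y to its left, z up, the work surface at z = 0. Lengths are in mm, angles in rad, forces in N, time in s.
With the tool pointing down it reaches from about 275 to 1000 mm from the base axis. Payload 8.4 kg.
Tool frame: the origin (TCP) lies at the very end of the fingers, on their centre line; the grasp point (between the pads) lies 19 mm behind it; z points along the fingers, x is the direction in which the jaws open and shut, and the axes are right-handed (so a half turn about z gives the same grasp; the last joint's range is limited). The gripper opens to 85 mm and grips with 20 to 120 N. Pads are 22 mm wide; open, the fingers measure 114 mm over their backs; the gripper's body (76 mm by 85 mm) begins 54 mm behind the grasp point. The pads swing forward as they close: fully open they stand 13 mm farther back than shut.
Start: joints at [-1.343, 0.353, 1.633, -0, 1.155, -0.002], TCP at [142.363, -608.573, 231.281] pointing down, gripper open.
Joint ranges: [-2.63, 2.63], [-0.92, 2.1], [0.06, 2.66], [-1.3, 4.44], [0, 2.69], [-3.02, 3.02]. Speed limits (rad/s): [2.22, 2.22, 2.79, 3.14, 3.14, 3.14].

## Interface

Orientations are given as [roll, pitch, yaw] about the fixed x, y, z axes, in that order (R = Rz(yaw) Ry(pitch) Rx(roll)).
In Python, from rig import r gives the robot as it stands.
- The arm moves only by the tool arm_command, never from a script. Its argument "targets" is a list of rows, each a list of 6 numbers: the shift along the tool's x, y, z in m, then the turn, a rotation vector about the tool's x, y, z in rad. A call has 1 to 20 rows; each row shifts and turns the commanded pose from where the row before left it, along the tool's axes as they then stand; what a row does not reach is not made up. A row lasts 1/12 s, in which the tool goes at most 41.7 mm and 7.16 degrees, less where a joint would pass 70% of its speed; a pose out of reach is approached as far as the arm can. A call is refused whole if a number of a shift passes 0.0417 or a number of a turn 0.125, either way. A call with a gripper value outside its range is refused whole. "fingers" is the finger opening in m, from 0 to 0.0854, set as the call begins (left out, the last holds). The fingers move at their own pace and stop on an object; "squeeze" is the grip in N (left out, the last holds). Time passes only in rows, so rows that do not move let the fingers close. It gives the time, the measured TCP pose, the force and the opening at its end, in the units of the state.
- r.sense(): the state, without advancing time (a new reading comes with each control period).
- r.grab_frame(name): name is "side" or "top"; returns a dict with "image" (384x512x3 uint8, blue, green, red), "fx", "fy", "cx", "cy" (pixels), "k1" (the pictures are not rectified: a ray, as slopes to the right and down, at radius r is drawn at 1 + k1 r^2 times it, then the intrinsics apply), "xyz" and "orientation" of the camera in the world. Camera axes: x right, y down, z forward; pixel columns grow to the right and rows downward; lengths in mm; the calibration is good to about 2 mm. A picture is of the moment at which its call begins. There is no depth.
- r.sign_off(): hands the job in, once; it reports no verdict.
The state is a dict: "clock": time; "qpos": joint angles; "qvel": joint speeds; "joint_efforts": joint torques, N m; "eef_pos": TCP position; "tcp_rot": TCP orientation; "contact_force": force on the tool from outside, world axes, zero at the start; "wrist_torque": the same for the moment, N m; "opening": opening from 0.0 (shut) to 1.0 (fully open).
Only numpy, scipy, OpenCV 4.12 (cv2) and the standard library are available. Lean on these libraries where they do the work, as an engineer would, in place of code of your own. Each camera call takes 0.05 s, during which the arm holds its last target.

## Task

Set the games cabinet up for a round of dominoes: pull both of its slide-out supports fully out, and only then lower the writing flap onto them without slamming it. Then pick every domino out of the crate of mixed pieces and lay them flat on the felt inside the flap's raised lip, none on top of another. The other pieces stay in the crate, and the chalk tin stays where it is.

Things in the scene. Friction and masses are not known exactly. Their poses are not given: they have to be found in the camera images.
- cabinet: dark wooden drop-front games cabinet, fixed to the table, 300 mm wide (y), about 255 mm high. Origin on the table, 70 mm in front of the hinge line, midway along it; x points into the cabinet, away from the robot, z up. It reaches 150 mm behind the hinge line; its base board (20 mm high) 90 mm in front of it. Cabinet and crate may swap sides
- flap_hinge (a point): middle of the flap's hinge line, 95 mm above the table, along the cabinet's y. The flap (0.4 to 0.6 kg) is 170 mm from hinge to free edge, 300 mm wide, 14 mm thick; the hinge lies at its outer face (the underside when level)
- flap (a joint): drop-front flap hinged along its lower edge: 0 closed (leaning 0.262 rad back from upright), growing as its upper edge comes towards the robot and down; 1.833 rad is level, lying on the pulled-out supports; without them it sinks past level (stop at 2.35). Damped hinge (0.35 N m s/rad, friction 0.12 N m): let go of while leaning out, it sinks at under about 1.3 rad/s
- flap_tab (a point): grip point in the brass tab that stands out of the middle of the flap's free edge: tab 28 mm wide (along the hinge direction), 12 mm thick, 42 mm long beyond the edge; this point is 195 mm from the hinge, 25 mm beyond the edge, 7 mm in from the outer face. It can be pinched across its 28 mm and turns between the fingers as the flap swings
- flap_felt (a point): middle of the turquoise felt on the flap's inner face, 85 mm from the hinge; its x axis is the felt's normal (up when level), y along the hinge, z from the hinge towards the free edge. The felt is framed by a lip 8 mm high and 8 mm wide; inside the lip it measures 272 mm (y) by 154 mm (z)
- support_l (a joint): slide-out support of the flap, at the cabinet's left (cabinet's +y) end (115 mm to the +y side of the flap's middle): 0 is fully home, 0.12 m its stop fully out; it slides along the cabinet's -x, takes about 2 N of friction and stays where it is left. The wooden bar is 20 mm wide and 28 mm high, its top 1 mm under the level of the hinge
- support_r (a joint): slide-out support of the flap, at the cabinet's right (cabinet's -y) end (115 mm to the -y side of the flap's middle): 0 is fully home, 0.12 m its stop fully out; it slides along the cabinet's -x, takes about 2 N of friction and stays where it is left. The wooden bar is 20 mm wide and 28 mm high, its top 1 mm under the level of the hinge
- support_l_knob (a point): centre of the brass knob of the left support: 22 mm across (round, axis along cabinet x), 18 mm long on a 10 mm thick stem, 80 mm above the table, its middle 52 mm in front of the hinge line when the support is fully home
- support_r_knob (a point): centre of the brass knob of the right support: 22 mm across (round, axis along cabinet x), 18 mm long on a 10 mm thick stem, 80 mm above the table, its middle 52 mm in front of the hinge line when the support is fully home
- crate: open light wooden crate of mixed game pieces, fixed to the table: 280 x 220 mm (x, y) outside, 45 mm high, walls and floor 6 mm thick; origin on the table under its centre, z up
- domino1: an ivory domino tile, 56 x 28 x 13 mm (x, y, z), 20 to 45 g, with black pips on one face; origin at its centre, x along its length, z its thickness. Four to six of domino1 to domino6 are present in a run (the others are absent)
- domino2: an ivory domino tile, 56 x 28 x 13 mm (x, y, z), 20 to 45 g, with black pips on one face; origin at its centre, x along its length, z its thickness. Four to six of domino1 to domino6 are present in a run (the others are absent)
- domino3: an ivory domino tile, 56 x 28 x 13 mm (x, y, z), 20 to 45 g, with black pips on one face; origin at its centre, x along its length, z its thickness. Four to six of domino1 to domino6 are present in a run (the others are absent)
- domino4: an ivory domino tile, 56 x 28 x 13 mm (x, y, z), 20 to 45 g, with black pips on one face; origin at its centre, x along its length, z its thickness. Four to six of domino1 to domino6 are present in a run (the others are absent)
- domino5: an ivory domino tile, 56 x 28 x 13 mm (x, y, z), 20 to 45 g, with black pips on one face; origin at its centre, x along its length, z its thickness. Four to six of domino1 to domino6 are present in a run (the others are absent)
- domino6: an ivory domino tile, 56 x 28 x 13 mm (x, y, z), 20 to 45 g, with black pips on one face; origin at its centre, x along its length, z its thickness. Four to six of domino1 to domino6 are present in a run (the others are absent)
- square_tile: ivory square tile 28 x 28 x 13 mm, not a domino, stays in the crate; origin under its centre
- draught1: draughtsman, a disc 34 mm across and 12 mm high, stays in the crate; origin under its centre
- draught2: draughtsman, a disc 34 mm across and 12 mm high, stays in the crate; origin under its centre
- pawn: ivory chess pawn, 28 mm across the foot, 42 mm high, stays in the crate; origin under its centre
- die: ivory die, 20 mm cube, stays in the crate; origin under its centre
- chalk_tin: round steel tin, 48 mm across, 26 mm high, on the table just beyond the crate; origin under its centre; bystander
Things that resemble listed ones, but are neither listed nor needed, are in the scene too. What is shaped like the draught2 but green is not meant. What is shaped like the domino4 but green is not meant.

How it is judged (in metres and radians):
On the way, in this order (a step that is already met when the one before it is completed fails the run):
1. both supports are pulled out (over 105 mm of 120 mm) with the flap still up (value of joint each of support_l, support_r above 0.105 m and value of joint flap below 0.5 rad), for 0.2 s.
2. the flap lies level on both supports (value of joint each of support_l, support_r above 0.105 m and value of joint flap above 1.78 rad and velocity of joint flap below 0.1 rad/s), for 0.2 s.
At the end, for the whole second after the job is handed in: Supports out over 105 mm, flap level on them (over 1.78 rad), every domino present flat and still on the felt, none on another, its centre within 126 mm of the middle along the hinge and 67 mm across, and the square tile, draughtsmen, pawn and die in the crate (value of joint each of support_l, support_r above 0.105 m and value of joint flap above 1.78 rad and x of domino1 in the frame of flap_felt between 0.003 and 0.011 m and y of domino1 in the frame of flap_felt between -0.126 and 0.126 m and z of domino1 in the frame of flap_felt between -0.067 and 0.067 m and linear speed of each of domino1, domino2, domino3, domino4, domino5, domino6 below 0.02 m/s and x of domino2 in the frame of flap_felt between 0.003 and 0.011 m and y of domino2 in the frame of flap_felt between -0.126 and 0.126 m and z of domino2 in the frame of flap_felt between -0.067 and 0.067 m and x of domino3 in the frame of flap_felt between 0.003 and 0.011 m and y of domino3 in the frame of flap_felt between -0.126 and 0.126 m and z of domino3 in the frame of flap_felt between -0.067 and 0.067 m and x of domino4 in the frame of flap_felt between 0.003 and 0.011 m and y of domino4 in the frame of flap_felt between -0.126 and 0.126 m and z of domino4 in the frame of flap_felt between -0.067 and 0.067 m and x of domino5 in the frame of flap_felt between 0.003 and 0.011 m and y of domino5 in the frame of flap_felt between -0.126 and 0.126 m and z of domino5 in the frame of flap_felt between -0.067 and 0.067 m and x of domino6 in the frame of flap_felt between 0.003 and 0.011 m and y of domino6 in the frame of flap_felt between -0.126 and 0.126 m and z of domino6 in the frame of flap_felt between -0.067 and 0.067 m and x of square_tile in the frame of crate between -0.136 and 0.136 m and y of square_tile in the frame of crate between -0.106 and 0.106 m and height (world z) of each of square_tile, draught1, draught2, pawn, die below 0.045 m and x of draught1 in the frame of crate between -0.136 and 0.136 m and y of draught1 in the frame of crate between -0.106 and 0.106 m and x of draught2 in the frame of crate between -0.136 and 0.136 m and y of draught2 in the frame of crate between -0.106 and 0.106 m and x of pawn in the frame of crate between -0.136 and 0.136 m and y of pawn in the frame of crate between -0.106 and 0.106 m and x of die in the frame of crate between -0.136 and 0.136 m and y of die in the frame of crate between -0.106 and 0.106 m); the robot touches nothing.
It fails at once if the flap is lowered (more than 0.6 rad) while a support is not pulled out (less than 95 mm) (value of joint flap above 0.6 rad and value of joint any of support_l, support_r below 0.095 m).
It fails at once if the flap sinks past level (joint over 1.93 rad) (value of joint flap above 1.93 rad).
It fails at once if the flap is slammed (faster than 3 rad/s) (velocity of joint flap above 3 rad/s).
It fails at once if the chalk tin is moved more than 30 mm (distance of chalk_tin from where it was at the start of the episode above 0.03 m).
Of domino1, domino2, domino3, domino4, domino5, domino6 only 4 to 6 are there at a start; the rules pass over those that are not, and their reading is None.
At some moment in a run one of domino1, domino2, domino3, domino4, domino5, domino6 may be knocked a few centimetres aside while the robot is not near it.
Once in a run the grip may slacken for a moment while it holds something.
It also fails if it takes over 210 s, if anything falls off the work surface, if the arm or the gripper's body presses on something with over 40 N, if the wrist force passes 120 N, or if a joint passes its speed limit or range.

## Working session

There is one attempt and no reset: what is moved stays moved. The work goes in short steps, Python scripts to look and compute and a tool call to move; the robot and the scene stay as the last step left them, time stands still between calls to the robot, and variables do not carry over. Pictures are saved under pics/ and viewed, and the job is handed in when it is done.

Besides the shell and the picture viewer there is one more tool, called by a JSON object that holds its "name" and its "arguments". arm_command: Moves the arm, as the interface text tells. Its arguments: {"type":"object","properties":{"targets":{"type":"array"},"fingers":{"type":"number"},"squeeze":{"type":"number"}},"required":["targets"]}

```bash
ls; mkdir -p pics; python3 - <<'E'
from rig import r
import cv2
s=r.sense();print(s)
for n in("side","top"):
    f=r.grab_frame(n);cv2.imwrite(f"pics/{n}0.png",f["image"]);print({k:v for k,v in f.items() if k!="image"})
E
```

```text
pics
{'clock': 0.0, 'qpos': array([-1.34340558e+00,  3.53674514e-01,  1.63414925e+00,  5.54477688e-06,
        1.15522321e+00, -2.39707118e-03]), 'qvel': array([ 0.00087124,  0.00037272, -0.00092511,  0.00020914, -0.00037048,
        0.00061103]), 'joint_efforts': array([ 8.80597918e-05, -6.05251837e+01, -3.42064333e+01, -1.16876486e-04,
        9.19117330e-03, -2.26563736e-05]), 'eef_pos': array([ 142.24875264, -608.08881424,  230.53876149]), 'tcp_rot': array([-3.14158410e+00,  1.45430143e-03, -1.34101074e+00]), 'contact_force': array([-0.95574625, -0.13053944,  0.41571683]), 'wrist_torque': array([ 0.01457987, -0.00988903,  0.02064538]), 'opening': 1.00008100529414}
{'fx': 443.85275414381556, 'fy': 443.85275414381556, 'cx': 251.5814728940922, 'cy': 190.16223760888838, 'k1': -0.03818673171453938, 'xyz': array([479.42161637, 608.00954705, 980.36345751]), 'orientation': array([-2.46957834,  0.01023494, -3.08254432])}
{'fx': 347.89634807178703, 'fy': 347.89634807178703, 'cx': 252.76816580258543, 'cy': 193.3313252309714, 'k1': 0.02905282922024307, 'xyz': array([ 480.26055633,    6.40505843, 1010.8947827 ]), 'orientation': array([-3.07160118,  0.00739066, -1.56600526])}
```

View pics/side0.png

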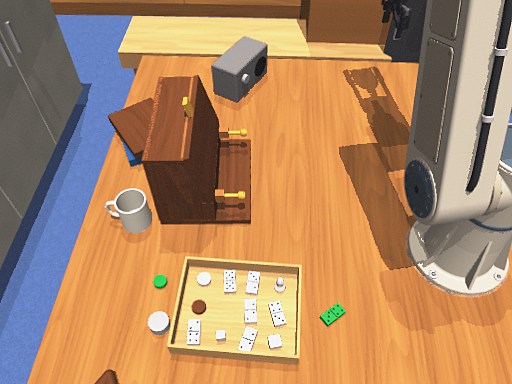

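View pics/top0.png

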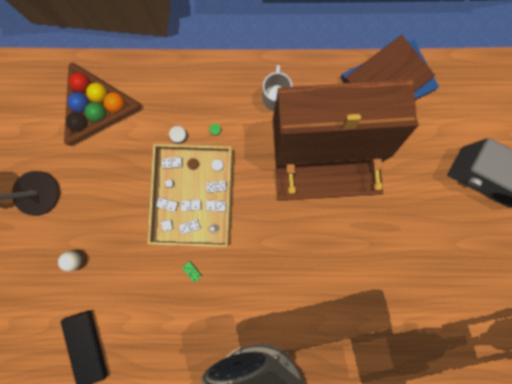

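The side view shows the cabinet with its knobs at about (240,133) and (240,196) and the tab at (187,107). The crate is at (235,310) and holds 6 dominoes. I'll write helpers and enlarge the images.

```bash
cat > h.py <<'E'
import numpy as np, cv2
from scipy.spatial.transform import Rotation as R
def cam(f):
    K=np.array([[f['fx'],0,f['cx']],[0,f['fy'],f['cy']],[0,0,1.]])
    return K,np.array([f['k1'],0,0,0,0.]),R.from_euler('xyz',f['orientation']).as_matrix(),np.array(f['xyz'])
def ray(f,px):
    K,d,M,o=cam(f)
    p=cv2.undistortPoints(np.array(px,float).reshape(-1,1,2),K,d).reshape(-1,2)
    return o,(M@np.c_[p,np.ones(len(p))].T).T
def onplane(f,px,z):
    o,d=ray(f,px); return o+d*((z-o[2])/d[:,2])[:,None]
def proj(f,P):
    K,d,M,o=cam(f); P=np.array(P,float).reshape(-1,3)
    return cv2.projectPoints((P-o)@M,np.zeros(3),np.zeros(3),K,d)[0].reshape(-1,2)
def tri(f,a,g,b):
    o1,d1=ray(f,[a]);o2,d2=ray(g,[b]);d1=d1[0];d2=d2[0]
    t=np.linalg.lstsq(np.c_[d1,-d2],o2-o1,rcond=None)[0]
    p,q=o1+t[0]*d1,o2+t[1]*d2
    return (p+q)/2,np.linalg.norm(p-q)
def crop(im,x0,y0,x1,y1,k,fn):
    cv2.imwrite(fn,cv2.resize(im[y0:y1,x0:x1],None,fx=k,fy=k,interpolation=cv2.INTER_CUBIC))
E
python3 - <<'E'
from h import *
s=cv2.imread('pics/side0.png');t=cv2.imread('pics/top0.png')
crop(s,160,250,310,365,5,'pics/c1.png');crop(t,140,135,245,255,5,'pics/c2.png')
crop(s,130,65,280,235,3.5,'pics/c3.png');crop(t,260,70,430,210,4,'pics/c4.png')
E
```

```text
(no output)
```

View pics/c1.png

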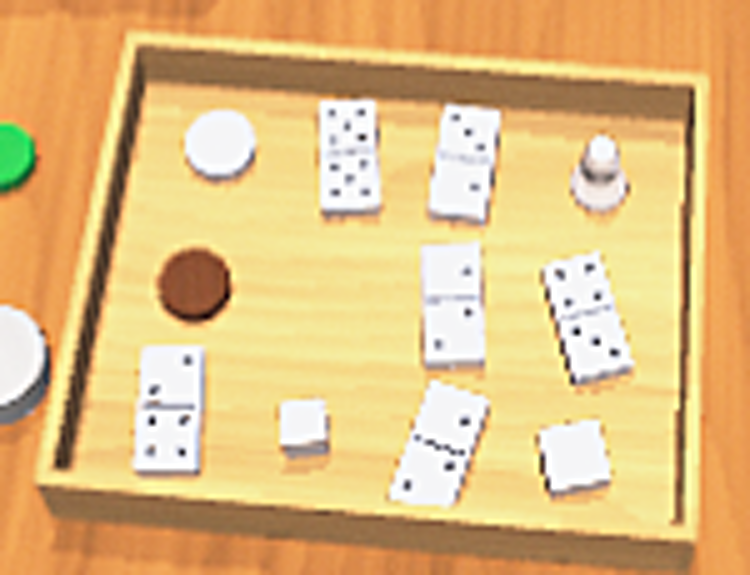

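View pics/c2.png

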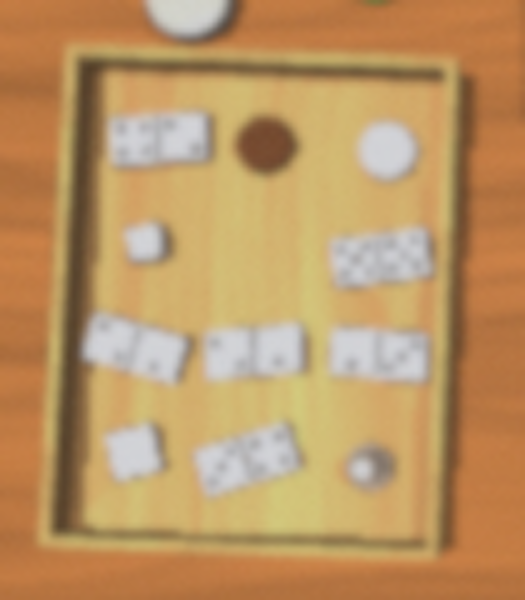

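View pics/c3.png

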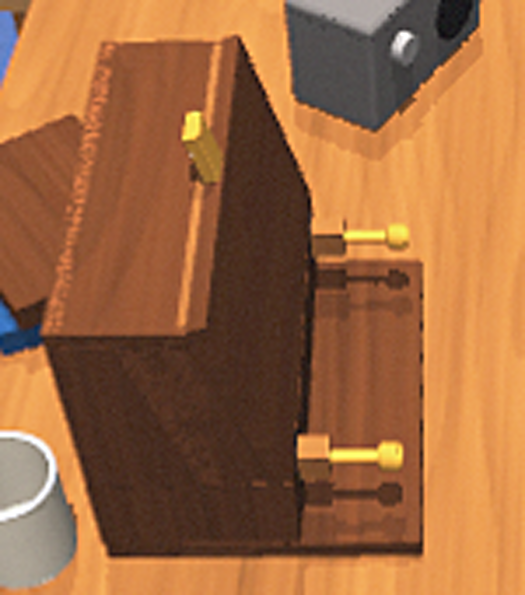

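View pics/c4.png

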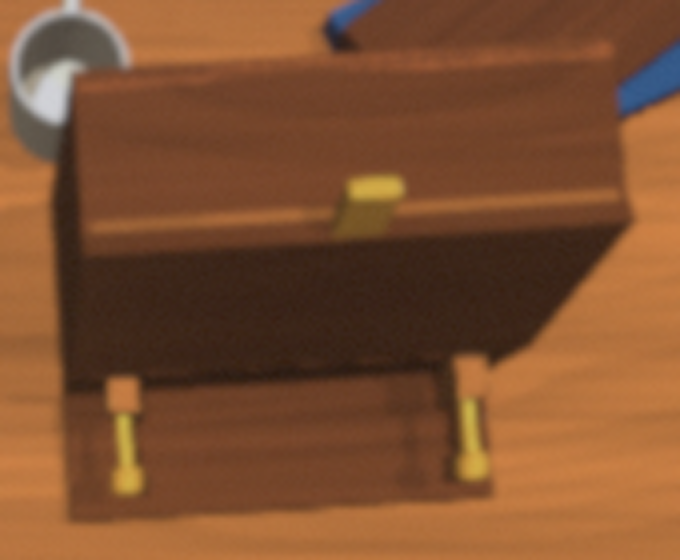

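The crops show 6 ivory dominoes in the crate, plus the square tile, die, pawn, one white and one brown draughtsman. The green look-alikes are outside it. The knobs are clearly brass. Next I'll measure.

```bash
python3 - <<'E'
from h import *
from rig import r
S=r.grab_frame('side');T=r.grab_frame('top')
a,e=tri(S,(241.4,195.3),T,(291.75,190));b,e2=tri(S,(243.4,132.7),T,(378,186.2))
print('knobs',a.round(1),e,b.round(1),e2,np.linalg.norm(a-b))
d=(a-b)/np.linalg.norm(a-b);yaw=np.arctan2(-d[0],d[1]);print('yaw',yaw)
for nm,f,box in(('S',S,(160,250,310,365)),('T',T,(140,135,245,255))):
    im=f['image'];hsv=cv2.cvtColor(im,cv2.COLOR_BGR2HSV)
    m=((hsv[...,1]<60)&(hsv[...,2]>150)).astype(np.uint8)*255
    mm=np.zeros_like(m);x0,y0,x1,y1=box;mm[y0:y1,x0:x1]=m[y0:y1,x0:x1]
    mm=cv2.morphologyEx(mm,cv2.MORPH_CLOSE,np.ones((3,3)))
    for c in cv2.findContours(mm,cv2.RETR_EXTERNAL,cv2.CHAIN_APPROX_NONE)[0]:
        if cv2.contourArea(c)<15: continue
        P=onplane(f,c.reshape(-1,2),19)[:,:2].astype(np.float32)
        rr=cv2.minAreaRect(P);bx=cv2.boxPoints(rr);e=[bx[1]-bx[0],bx[2]-bx[1]]
        l=max(e,key=np.linalg.norm);ang=np.degrees(np.arctan2(l[1],l[0]))%180
        print(nm,np.round(rr[0],1),'size',np.round(sorted(rr[1]),1),'long ang',round(ang,1),'pix',c.reshape(-1,2).mean(0).round(1))
E
```

```text
knobs [555.8 -91.3  76.2] 1.1522355585270516 [ 567.  -322.3   75.1] 1.0887214449413427 231.3002636989856
yaw 0.04852284225744222
S [459.7 262.9] size [27.1 29.8] long ang 104.4 pix [274.6 340.8]
S [578.7 256.9] size [19.9 25. ] long ang 96.1 pix [220.1 334.7]
S [639.6 251.3] size [29.3 57. ] long ang 93.3 pix [193.6 331.2]
S [709.8 229.2] size [18.1 45.3] long ang 100.5 pix [162.9 320.3]
S [455.8 197.5] size [27.7 58.1] long ang 107.9 pix [277. 313.]
S [516.9 225.8] size [ 37.7 123.8] long ang 87.2 pix [248.7 324.3]
S [452.7 125.5] size [23.7 36.7] long ang 91.6 pix [279.5 284.6]
S [633.7 119.6] size [31.3 32.5] long ang 96.7 pix [203.6 278.2]
S [516.2 124.1] size [27.5 59.6] long ang 85.5 pix [252.4 282.4]
S [570.6 123.6] size [26.4 59. ] long ang 95.6 pix [229.4 280.9]
T [450.6 126.5] size [16.9 17.1] long ang 90.3 pix [212.5 228.4]
T [455.  194.7] size [29.2 57. ] long ang 106.2 pix [189.  226.5]
T [458.6 258.7] size [28.2 28.8] long ang 104.3 pix [166.5 225. ]
T [514.9 120.2] size [28.6 56.5] long ang 85.1 pix [215.5 205.4]
T [516.5 191.6] size [28.9 56. ] long ang 95.0 pix [190.5 204.9]
T [518.2 259.8] size [29.1 59. ] long ang 75.0 pix [166.6 204. ]
T [570.3 119.9] size [28.  57.2] long ang 96.6 pix [215.9 186. ]
T [578.4 255.6] size [17.3 20.2] long ang 90.3 pix [168.5 183. ]
T [631.7 116.6] size [30.5 32.8] long ang 45.3 pix [217.2 164.7]
T [639.  248.2] size [29.  54.6] long ang 91.2 pix [171.7 162.2]
T [709.1 235.3] size [17.5 43.4] long ang 90.3 pix [176.6 137.3]
```

```bash
cat >> h.py <<'E'
def plan(r,x,y,z,yaw=None,step=None,ex=1):
    """tool-frame numbers from measured pose to world target (tool down)"""
    s=r.sense();p=s['eef_pos'];M=R.from_euler('xyz',s['tcp_rot'])
    y0=s['tcp_rot'][2]; yaw=y0 if yaw is None else yaw
    d=(yaw-y0+np.pi)%(2*np.pi)-np.pi
    M2=R.from_euler('xyz',[np.pi,0,yaw])
    rv=(M.inv()*M2).as_rotvec()
    sh=M2.inv().apply(np.array([x,y,z])-p)/1000
    n=int(np.ceil(np.linalg.norm(sh)/(step or .04)))
    print('at',p.round(1),'rot',s['tcp_rot'].round(3),'F',s['contact_force'].round(1),'op',round(s['opening'],3),'t',round(s['clock'],2))
    print('turn',rv.round(4),'then shift',sh.round(4),'rows',n,'each',(sh/max(n,1)).round(4))
E
python3 - <<'E'
from h import *
from rig import r
plan(r,556,-91,231,-1.522)
E
```

```text
at [ 142.3 -608.3  230.8] rot [-3.142e+00  1.000e-03 -1.341e+00] F [ 0.6 -0.3  0.3] op 1.0 t 0.2
turn [1.00e-04 8.00e-04 1.81e-01] then shift [-4.965e-01 -4.384e-01 -2.000e-04] rows 17 each [-0.0292 -0.0258 -0.    ]
```

{"name": "arm_command", "arguments": {"targets": [[0,0,0,0,0,0.09],[0,0,0,0,0,0.09],[-0.0276,-0.0244,0,0,0,0],[-0.0276,-0.0244,0,0,0,0],[-0.0276,-0.0244,0,0,0,0],[-0.0276,-0.0244,0,0,0,0],[-0.0276,-0.0244,0,0,0,0],[-0.0276,-0.0244,0,0,0,0],[-0.0276,-0.0244,0,0,0,0],[-0.0276,-0.0244,0,0,0,0],[-0.0276,-0.0244,0,0,0,0],[-0.0276,-0.0244,0,0,0,0],[-0.0276,-0.0244,0,0,0,0],[-0.0276,-0.0244,0,0,0,0],[-0.0276,-0.0244,0,0,0,0],[-0.0276,-0.0244,0,0,0,0],[-0.0276,-0.0244,0,0,0,0],[-0.0276,-0.0244,0,0,0,0],[0,0,0,0,0,0],[0,0,0,0,0,0]], "fingers": 0.06}}

```text
clock: 1.87
eef_pos: [511.1, -146.5, 231.0]
tcp_rot: [3.141, 0.0, -1.518]
contact_force: [-0.6, -0.6, -1.1]
opening: 0.703
```

```bash
python3 - <<'E'
from h import *
from rig import r
plan(r,556,-91,62,-1.522)
S=r.grab_frame('side');T=r.grab_frame('top')
crop(S['image'],130,65,280,235,3.5,'pics/d1.png');crop(T['image'],260,70,430,210,4,'pics/d2.png')
print(proj(S,r.sense()['eef_pos']),proj(T,r.sense()['eef_pos']))
E
```

```text
at [ 511.1 -146.5  231. ] rot [ 3.141  0.    -1.518] F [-0.6 -0.6 -1.1] op 0.703 t 1.87
turn [0.0003 0.0001 0.0044] then shift [-0.0533 -0.0476  0.169 ] rows 5 each [-0.0107 -0.0095  0.0338]
[[260.80607325 137.39123377]] [[324.57226574 204.84677352]]
```

View pics/d1.png

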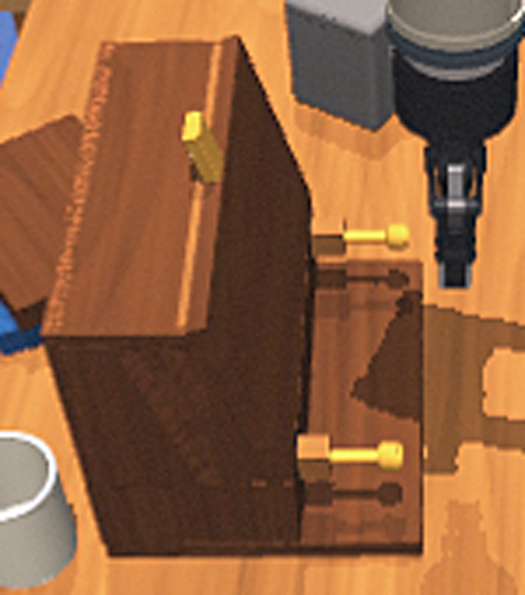

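The gripper is in view at about (456,288) in the crop, consistent with the projected TCP. I'll go over the left knob, then down, and close.

{"name": "arm_command", "arguments": {"targets": [[-0.0178,-0.0159,0,0,0,0],[-0.0178,-0.0159,0,0,0,0],[-0.0178,-0.0159,0,0,0,0],[0,0,0.03,0,0,0],[0,0,0.03,0,0,0],[0,0,0.03,0,0,0],[0,0,0.03,0,0,0],[0,0,0.025,0,0,0],[0,0,0.025,0,0,0],[0,0,0,0,0,0],[0,0,0,0,0,0]]}}

```text
clock: 2.88
eef_pos: [553.8, -93.4, 60.6]
tcp_rot: [3.139, 0.001, -1.523]
contact_force: [0.0, 0.3, -0.9]
opening: 0.703
```

{"name": "arm_command", "arguments": {"targets": [[0,0,0,0,0,0],[0,0,0,0,0,0],[0,0,0,0,0,0],[0,0,0,0,0,0],[0,0,0,0,0,0],[0,0,0,0,0,0],[0,0,0,0,0,0],[0,0,0,0,0,0]], "fingers": 0.0, "squeeze": 40}}

```text
clock: 3.55
eef_pos: [556.1, -89.2, 63.5]
tcp_rot: [-3.139, 0.004, -1.523]
contact_force: [-1.9, 20.9, 11.1]
opening: 0.239
```

```bash
python3 - <<'E'
from h import *
from rig import r
plan(r,556,-91,62,-1.522)
S=r.grab_frame('side');crop(S['image'],160,85,310,255,3.5,'pics/d3.png')
E
```

```text
at [556.1 -89.2  63.5] rot [-3.139  0.004 -1.523] F [-1.9 20.9 11.1] op 0.239 t 3.55
turn [-0.0022  0.0041 -0.0006] then shift [0.0018 0.0002 0.0015] rows 1 each [0.0018 0.0002 0.0015]
```

View pics/d3.png

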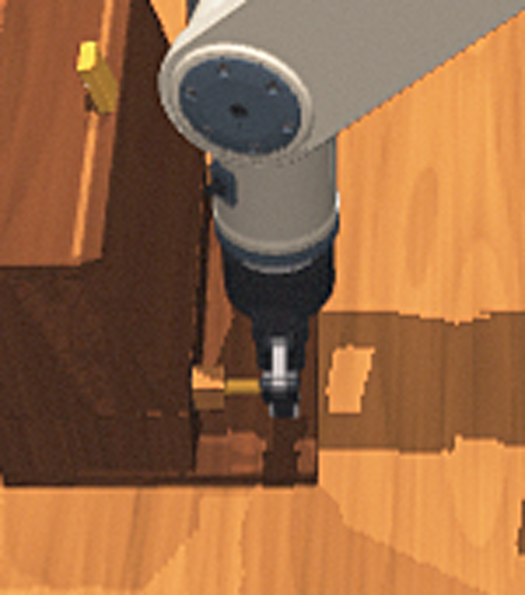

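The fingers are on the left knob; there's a 21 N side load, so I'll ease it and pull.

{"name": "arm_command", "arguments": {"targets": [[-0.002,0,-0.001,0,0,0],[-0.001,0.01,0,0,0,0],[0,0.01,0,0,0,0],[0,0.01,0,0,0,0],[0,0.01,0,0,0,0],[0,0.01,0,0,0,0],[0,0.01,0,0,0,0],[0,0.01,0,0,0,0],[0,0.01,0,0,0,0],[0,0.01,0,0,0,0],[0,0.01,0,0,0,0],[0,0.01,0,0,0,0],[0,0.009,0,0,0,0],[0,0.002,0,0,0,0],[0,0,0,0,0,0],[0,0,0,0,0,0]]}}

```text
clock: 4.93
eef_pos: [445.1, -96.1, 65.5]
tcp_rot: [-3.12, -0.003, -1.523]
contact_force: [31.8, 15.2, -7.9]
opening: 0.232
```

```bash
python3 - <<'E'
from h import *
from rig import r
plan(r,556,-91,62,-1.522)
S=r.grab_frame('side');crop(S['image'],160,85,310,255,3.5,'pics/d4.png')
E
```

```text
at [445.1 -96.1  65.5] rot [-3.120e+00 -3.000e-03 -1.523e+00] F [31.8 15.2 -7.9] op 0.232 t 4.93
turn [-0.0221 -0.0029 -0.001 ] then shift [ 0.0003 -0.111   0.0035] rows 3 each [ 0.0001 -0.037   0.0012]
```

View pics/d4.png

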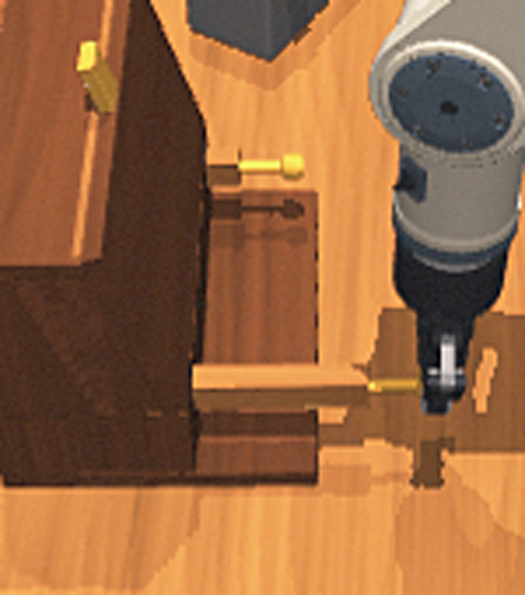

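The left support is out and the 32 N pull suggests it's at its stop. I'll release, rise and measure.

{"name": "arm_command", "arguments": {"targets": [[0,-0.005,0,0,0,0],[0,-0.002,0,0,0,0],[0,0,0,0,0,0],[0,0,0,0,0,0],[0,0,0,0,0,0]], "fingers": 0.06}}

```text
clock: 5.4
eef_pos: [440.1, -95.1, 62.1]
tcp_rot: [3.14, 0.0, -1.521]
contact_force: [-0.5, -0.5, 0.4]
opening: 0.7
```

{"name": "arm_command", "arguments": {"targets": [[0,0,-0.02,0,0,0],[0,0,-0.04,0,0,0],[0.02,-0.01,-0.03,0,0,0],[0.04,0,0,0,0,0],[0.04,0,0,0,0,0],[0.04,0,0,0,0,0],[0,0,0,0,0,0],[0,0,0,0,0,0]]}}

```text
clock: 6.07
eef_pos: [457.4, -236.1, 152.0]
tcp_rot: [3.141, 0.0, -1.525]
contact_force: [0.1, 0.2, 0.7]
opening: 0.704
```

```bash
python3 - <<'E'
from h import *
from rig import r
plan(r,566,-320,140,-1.522)
S=r.grab_frame('side');T=r.grab_frame('top')
crop(S['image'],160,85,310,255,3.5,'pics/d5.png');crop(T['image'],260,120,430,260,4,'pics/d6.png')
E
```

```text
at [ 457.4 -236.1  152. ] rot [ 3.141  0.    -1.525] F [0.1 0.2 0.7] op 0.704 t 6.07
turn [ 0.0007  0.0003 -0.0026] then shift [ 0.0891 -0.1044  0.012 ] rows 4 each [ 0.0223 -0.0261  0.003 ]
```

View pics/d5.png

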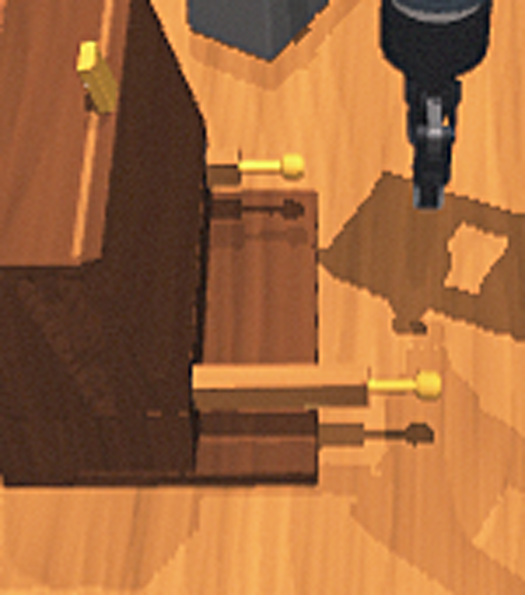

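View pics/d6.png

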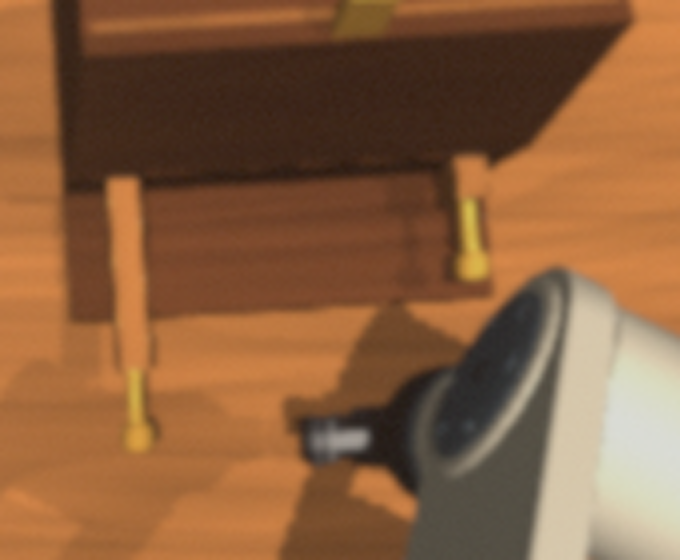

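```bash
python3 - <<'E'
from h import *
from rig import r
S=r.grab_frame('side');T=r.grab_frame('top')
a,e=tri(S,(160+429/3.5-.3,85+384/3.5-.3),T,(260+138/4-.3,120+438/4-.3));print(a,e)
a,e=tri(S,(160+291/3.5-.3,85+165/3.5-.3),T,(260+473/4-.3,120+265/4-.3));print(a,e)
E
```

```text
[450.79007562 -97.09670509  79.35522594] 0.9113249897627667
[ 567.76736273 -320.36601977   80.33324444] 2.2497001209883414
```

```bash
python3 - <<'E'
from h import *
from rig import r
S=r.grab_frame('side');T=r.grab_frame('top')
print(onplane(T,[(260+72/4,120+321/4),(260+490/4,120+293/4)],20))
print(onplane(S,[(160+317/3.5,85+480/3.5),(160+317/3.5,85+190/3.5)],20))
# right knob/left knob top only at z=80
print(onplane(T,[(294.2,229.2),(378,186)],80),onplane(S,[(282.3,194.4),(242.8,131.8)],80))
# bar: back visible at cabinet front & front end, side cam top edge z=94
print('bar end side',onplane(S,[(160+368/3.5,85+378/3.5)],94), 'top',onplane(T,[(260+119/4,120+367/4),(260+155/4,120+367/4)],94))
E
```

```text
[[ 530.2395871   -57.92887305   20.        ]
 [ 551.49766355 -353.88453702   20.        ]]
[[ 530.65409003  -47.2836066    20.        ]
 [ 549.07416964 -351.53492372   20.        ]]
[[ 450.35489226  -97.02727618   80.        ]
 [ 566.53515758 -320.58818354   80.        ]] [[ 451.19354715  -96.63039084   80.        ]
 [ 569.06756857 -320.97337861   80.        ]]
bar end side [[495.17109665 -87.96272087  94.        ]] top [[ 496.38016823  -83.97655366   94.        ]
 [ 496.49898231 -107.59491793   94.        ]]
```

By the board's front edge the supports started about 16 mm out, so 105 mm of travel puts the left one at its stop. That agrees with the 32 N. Now the right knob.

{"name": "arm_command", "arguments": {"targets": [[0.0222,-0.026,0.003,0,0,0],[0.0222,-0.026,0.003,0,0,0],[0.0222,-0.026,0.003,0,0,0],[0.0222,-0.026,0.003,0,0,0],[0,0,0.02,0,0,0],[0,0,0.025,0,0,0],[0,0,0.02,0,0,0],[0,0,0.013,0,0,0],[0,0,0,0,0,0],[0,0,0,0,0,0],[0,0,0,0,0,0]]}}

```text
clock: 7.28
eef_pos: [567.3, -318.0, 63.5]
tcp_rot: [-3.14, -0.001, -1.521]
contact_force: [0.2, 0.1, -0.0]
opening: 0.701
```

{"name": "arm_command", "arguments": {"targets": [[0,0,0,0,0,0],[0,0,0,0,0,0],[0,0,0,0,0,0],[0,0,0,0,0,0],[0,0,0,0,0,0],[0,0,0,0,0,0],[0,0,0,0,0,0]], "fingers": 0.0}}

```text
clock: 7.87
eef_pos: [567.1, -318.6, 63.4]
tcp_rot: [-3.14, -0.001, -1.521]
contact_force: [-0.1, -1.3, 7.0]
opening: 0.232
```

{"name": "arm_command", "arguments": {"targets": [[0,0.008,0,0,0,0],[0,0.008,0,0,0,0],[0,0.01,0,0,0,0],[0,0.01,0,0,0,0],[0,0.01,0,0,0,0]]}}

```text
clock: 8.28
eef_pos: [521.5, -321.4, 63.5]
tcp_rot: [-3.138, -0.003, -1.521]
contact_force: [3.4, -5.0, 5.5]
opening: 0.236
```

{"name": "arm_command", "arguments": {"targets": [[0,0.01,0,0,0,0],[0,0.01,0,0,0,0],[0,0.01,0,0,0,0],[0,0.01,0,0,0,0],[0,0.01,0,0,0,0],[0,0.007,0,0,0,0],[0,0.004,0,0,0,0],[0,0,0,0,0,0],[0,0,0,0,0,0]]}}

```text
clock: 9.03
eef_pos: [465.7, -325.1, 63.9]
tcp_rot: [-3.129, -0.005, -1.523]
contact_force: [23.5, 1.1, -7.0]
opening: 0.238
```

{"name": "arm_command", "arguments": {"targets": [[0,-0.001,0,0,0,0],[0,0,0,0,0,0],[0,0,0,0,0,0],[0,0,0,0,0,0]], "fingers": 0.06}}

```text
clock: 9.37
eef_pos: [459.6, -322.7, 61.9]
tcp_rot: [3.14, 0.001, -1.521]
contact_force: [-0.6, -0.2, 0.3]
opening: 0.706
```

{"name": "arm_command", "arguments": {"targets": [[0,0,-0.03,0,0,0],[0,0,-0.04,0,0,0],[0,0.02,-0.03,0,0,0],[0,0.04,-0.01,0,0,0],[0,0.02,0,0,0,0],[0,0,0,0,0,0],[0,0,0,0,0,0]]}}

```text
clock: 9.95
eef_pos: [379.6, -327.1, 172.5]
tcp_rot: [-3.142, 0.0, -1.523]
contact_force: [0.4, 0.6, -0.9]
opening: 0.702
```

```bash
python3 - <<'E'
from h import *
from rig import r
plan(r,629.5,-200,270,-1.516)
S=r.grab_frame('side');T=r.grab_frame('top')
crop(S['image'],160,65,310,235,3.5,'pics/e1.png');crop(T['image'],260,80,430,240,4,'pics/e2.png')
E
```

```text
at [ 379.6 -327.1  172.5] rot [-3.142  0.    -1.523] F [ 0.4  0.6 -0.9] op 0.702 t 9.95
turn [-0.      0.0001 -0.0067] then shift [-0.1132 -0.2565 -0.0975] rows 8 each [-0.0142 -0.0321 -0.0122]
```

View pics/e1.png

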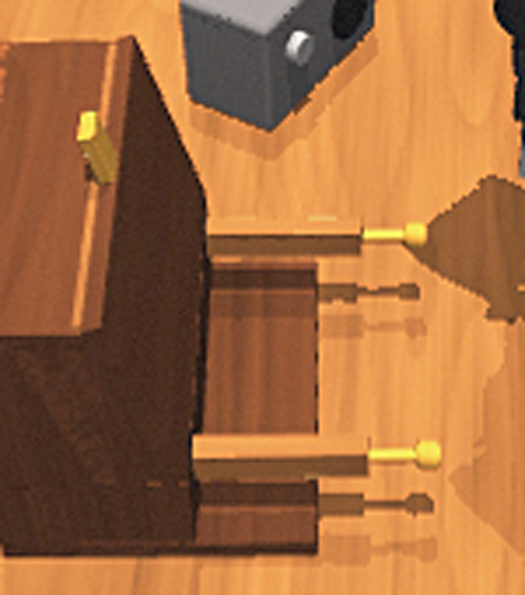

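View pics/e2.png

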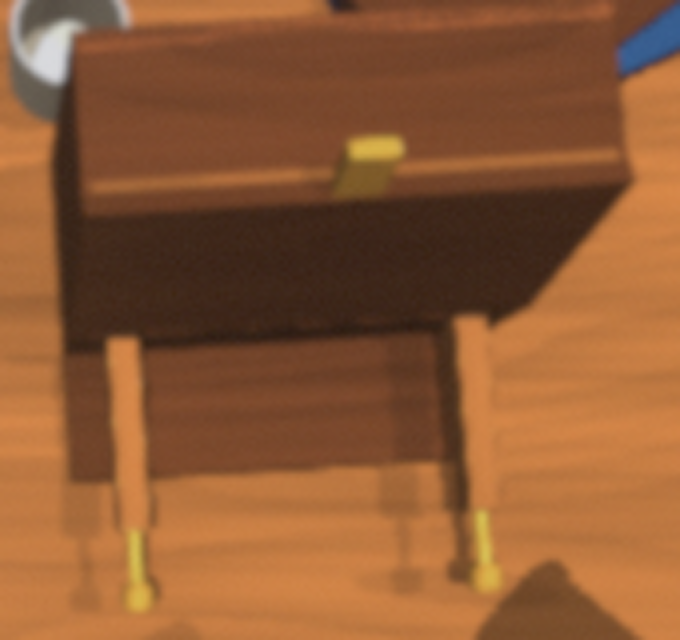

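```bash
python3 - <<'E'
from h import *
from rig import r
S=r.grab_frame('side');T=r.grab_frame('top')
crop(S['image'],170,85,210,125,15,'pics/e3.png');crop(T['image'],330,105,370,135,15,'pics/e4.png')
k1=tri(S,(160+415/3.5-.3,65+234/3.5-.3),T,(260+487/4-.3,80+577/4-.3));print(k1)
y=.056;c,s=np.cos(y),np.sin(y);H=np.array([629.5,-200,95])
X=np.array([c,s,0]);
for L,t in((212,0),(212,7),(212,12),(195,7)):
    p=H+L*(np.sin(.262)*X+np.cos(.262)*np.array([0,0,1]))+t*(np.cos(.262)*X-np.sin(.262)*np.array([0,0,1]))
    print(L,t,p.round(1),proj(S,p).round(1),proj(T,p).round(1))
E
```

```text
(array([ 466.0655812 , -327.79677241,   79.22469514]), np.float64(0.8040697755246552))
212 0 [ 684.3 -196.9  299.8] [[187.8  99.4]] [[354.1 119.4]]
212 7 [ 691.1 -196.5  298. ] [[185. 100.]] [[353.6 116.4]]
212 12 [ 695.9 -196.3  296.7] [[183.  100.4]] [[353.3 114.3]]
195 7 [ 686.7 -196.8  281.5] [[187.7 105.3]] [[351.6 120.7]]
```

View pics/e3.png

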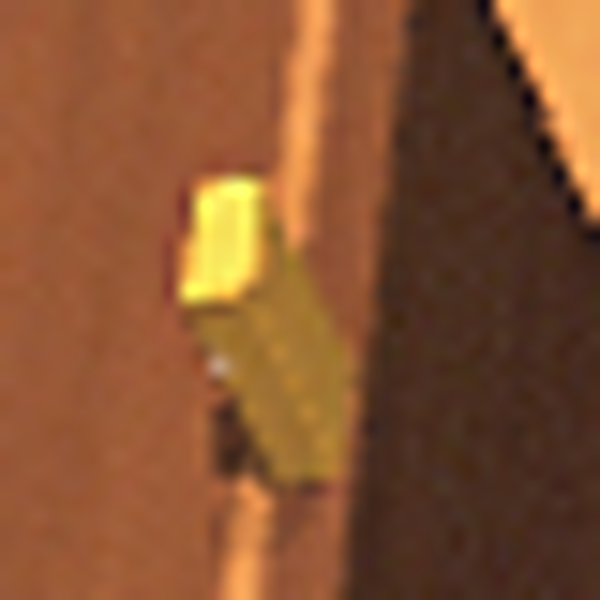

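View pics/e4.png

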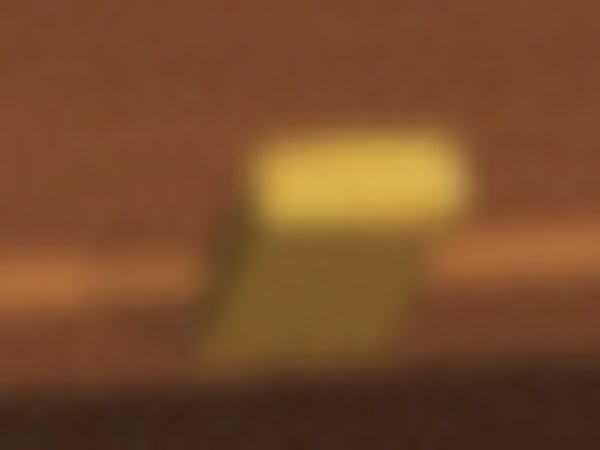

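Both supports are out; right knob at x=466, consistent with the stop. My model of the tab tip predicts side (185,100) and top (353.6,116.4), which agrees with the images. I'll go to the tab.

{"name": "arm_command", "arguments": {"targets": [[0,0,-0.04,0,0,0],[0,0,-0.04,0,0,0],[0,0,-0.04,0,0,0],[0,0,-0.04,0,0,-0.007],[-0.0145,-0.0315,0,0,0,0],[-0.0145,-0.0315,0,0,0,0],[-0.0145,-0.0315,0,0,0,0],[-0.0145,-0.0315,0,0,0,0],[-0.0145,-0.0315,0,0,0,0],[-0.0145,-0.0315,0,0,0,0],[-0.0145,-0.0315,0,0,0,0],[-0.0145,-0.0315,0,0,0,0],[0,-0.03,0,0,0,0],[0,-0.03,0,0,0,0],[0,0,0,0,0,0],[0,0,0,0,0,0]]}}

```text
clock: 11.48
eef_pos: [686.9, -192.6, 330.3]
tcp_rot: [3.139, 0.001, -1.512]
contact_force: [0.2, 0.2, -0.4]
opening: 0.703
```

```bash
python3 - <<'E'
from h import *
from rig import r
plan(r,687,-197,265,-1.515)
E
```

```text
at [ 686.9 -192.6  330.3] rot [ 3.139e+00  1.000e-03 -1.512e+00] F [ 0.2  0.2 -0.4] op 0.703 t 11.48
turn [0.0021 0.0008 0.0029] then shift [0.0044 0.0002 0.0653] rows 2 each [0.0022 0.0001 0.0326]
```

{"name": "arm_command", "arguments": {"targets": [[0.0044,0,0.02,0,0,0.003],[0,0,0.02,0,0,0],[0,0,0.015,0,0,0],[0,0,0.01,0,0,0],[0,0,0,0,0,0],[0,0,0,0,0,0]]}}

```text
clock: 11.98
eef_pos: [685.4, -198.1, 267.3]
tcp_rot: [3.141, 0.0, -1.517]
contact_force: [0.3, 0.6, 0.9]
opening: 0.705
```

{"name": "arm_command", "arguments": {"targets": [[0,0,0,0,0,0],[0,0,0,0,0,0],[0,0,0,0,0,0],[0,0,0,0,0,0],[0,0,0,0,0,0],[0,0,0,0,0,0]], "fingers": 0.0, "squeeze": 30}}

```text
clock: 12.48
eef_pos: [686.3, -195.9, 269.1]
tcp_rot: [-3.14, 0.003, -1.516]
contact_force: [-2.7, 9.3, 6.3]
opening: 0.323
```

```bash
python3 - <<'E'
from h import *
from rig import r
plan(r,687,-197,265,-1.515)
S=r.grab_frame('side');T=r.grab_frame('top')
crop(S['image'],130,65,280,235,3.5,'pics/f1.png')
# arc waypoints
y=.056;c,s=np.cos(y),np.sin(y)
pts=[]
for q in np.arange(0,1.84,.0873):
    a=.262-q; L=197;t=7
    pts.append([L*np.sin(a)+t*np.cos(a), L*np.cos(a)-t*np.sin(a)])
pts=np.array(pts);d=np.diff(pts,axis=0)
for i,v in enumerate(d): print(i,'toolY',(-v[0]/1000).round(4),'toolZ',(-v[1]/1000).round(4))
E
```

```text
at [ 686.3 -195.9  269.1] rot [-3.140e+00  3.000e-03 -1.516e+00] F [-2.7  9.3  6.3] op 0.323 t 12.48
turn [-0.0016  0.0026 -0.0011] then shift [ 0.0011 -0.0006  0.0041] rows 1 each [ 0.0011 -0.0006  0.0041]
0 toolY 0.0167 toolZ -0.0043
1 toolY 0.017 toolZ -0.0029
2 toolY 0.0171 toolZ -0.0014
3 toolY 0.0172 toolZ 0.0001
4 toolY 0.0171 toolZ 0.0016
5 toolY 0.0169 toolZ 0.0031
6 toolY 0.0166 toolZ 0.0046
7 toolY 0.0161 toolZ 0.006
8 toolY 0.0155 toolZ 0.0074
9 toolY 0.0148 toolZ 0.0087
10 toolY 0.014 toolZ 0.01
11 toolY 0.0131 toolZ 0.0112
12 toolY 0.0121 toolZ 0.0123
13 toolY 0.0109 toolZ 0.0133
14 toolY 0.0097 toolZ 0.0142
15 toolY 0.0085 toolZ 0.015
16 toolY 0.0071 toolZ 0.0157
17 toolY 0.0057 toolZ 0.0162
18 toolY 0.0043 toolZ 0.0167
19 toolY 0.0028 toolZ 0.017
20 toolY 0.0014 toolZ 0.0172
```

View pics/f1.png

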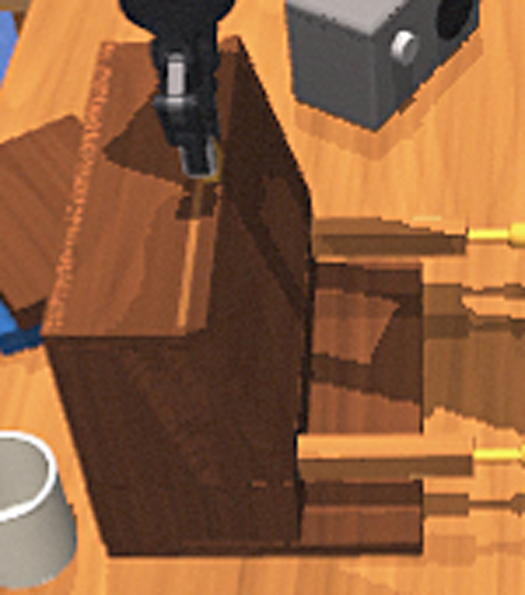

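Tab pinched (opening 0.323 = 27.6 mm). I'll swing the flap slowly along the arc.

{"name": "arm_command", "arguments": {"targets": [[-0.001,0.0085,-0.0022,0,0,0],[0,0.0085,-0.002,0,0,0],[0,0.0085,-0.0015,0,0,0],[0,0.0085,-0.0014,0,0,0],[0,0.0087,-0.0008,0,0,0],[0,0.0087,-0.0006,0,0,0],[0,0.0087,0,0,0,0],[0,0.0087,0.0001,0,0,0],[0,0.0087,0.0006,0,0,0],[0,0.0087,0.001,0,0,0],[0,0.0086,0.0014,0,0,0],[0,0.0086,0.0018,0,0,0]]}}

```text
clock: 13.58
eef_pos: [582.3, -202.4, 271.6]
tcp_rot: [-3.14, 0.0, -1.517]
contact_force: [1.4, 4.5, 4.1]
opening: 0.323
```

```bash
python3 - <<'E'
from h import *
from rig import r
plan(r,687,-197,265,-1.515)
S=r.grab_frame('side')
crop(S['image'],130,65,280,235,3.5,'pics/f2.png')
p=r.sense()['eef_pos'];y=.056;h=np.array([629.5,-200]);
u=(p[:2]-h)@[np.cos(y),np.sin(y)];v=p[2]+19-95;print(u,v,np.hypot(u,v),'q',.262-np.arctan2(u,v)+7/197)
E
```

```text
at [ 582.3 -202.4  271.6] rot [-3.14   0.    -1.517] F [1.4 4.5 4.1] op 0.323 t 13.58
turn [-0.0015  0.0001 -0.002 ] then shift [ 0.0004 -0.1048  0.0066] rows 3 each [ 0.0001 -0.0349  0.0022]
-49.031691324841155 195.18388322547696 201.24824229083626 q 0.5436479787446878
```

View pics/f2.png

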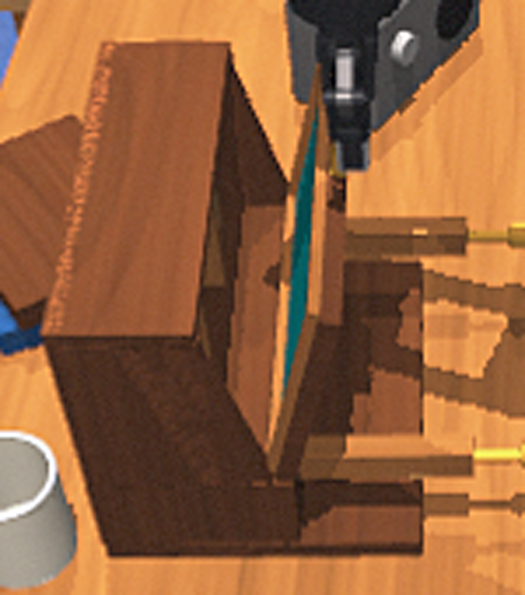

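The flap swings with the tool (q≈0.54). I'll continue.

{"name": "arm_command", "arguments": {"targets": [[0,0.0084,0.0022,0,0,0],[0,0.0083,0.0026,0,0,0],[0,0.0082,0.0029,0,0,0],[0,0.0081,0.0032,0,0,0],[0,0.0079,0.0036,0,0,0],[0,0.0078,0.0039,0,0,0],[0,0.0076,0.0043,0,0,0],[0,0.0074,0.0046,0,0,0],[0,0.0072,0.0049,0,0,0],[0,0.007,0.0052,0,0,0],[0,0.0067,0.0055,0,0,0],[0,0.0065,0.0058,0,0,0],[0,0.0062,0.0061,0,0,0],[0,0.0059,0.0064,0,0,0],[0,0.0056,0.0066,0,0,0],[0,0.0053,0.0068,0,0,0],[0,0.005,0.0071,0,0,0],[0,0.0047,0.0073,0,0,0]]}}

```text
clock: 15.13
eef_pos: [458.0, -210.1, 181.2]
tcp_rot: [3.141, -0.001, -1.517]
contact_force: [-3.4, -7.2, 3.6]
opening: 0.323
```

```bash
python3 - <<'E'
from h import *
from rig import r
plan(r,687,-197,265,-1.515)
p=r.sense()['eef_pos'];y=.056;h=np.array([629.5,-200]);
u=(p[:2]-h)@[np.cos(y),np.sin(y)];v=p[2]+19-95;print(u,v,np.hypot(u,v),'q',.262-np.arctan2(u,v)+7/197)
rr=np.hypot(u,v);q0=.262-np.arctan2(u,v)+7/197
qs=np.linspace(q0,1.833,13);a=.262+7/197-qs;print((-np.diff(rr*np.sin(a))/1000).round(4),(-np.diff(rr*np.cos(a))/1000).round(4))
E
```

```text
at [ 458.  -210.1  181.2] rot [ 3.141e+00 -1.000e-03 -1.517e+00] F [-3.4 -7.2  3.6] op 0.323 t 15.13
turn [ 0.0008 -0.0014 -0.0016] then shift [-0.0003 -0.2293 -0.0838] rows 7 each [-0.     -0.0328 -0.012 ]
-171.76790806327068 105.17818209938429 201.41167848504577 q 1.3188948920291337
[0.0043 0.004  0.0037 0.0034 0.003  0.0027 0.0023 0.002  0.0016 0.0012
 0.0009 0.0005] [0.0075 0.0076 0.0078 0.0079 0.0081 0.0082 0.0083 0.0084 0.0085 0.0085
 0.0086 0.0086]
```

{"name": "arm_command", "arguments": {"targets": [[0,0.0043,0.0075,0,0,0],[0,0.004,0.0076,0,0,0],[0,0.0037,0.0078,0,0,0],[0,0.0034,0.0079,0,0,0],[0,0.003,0.0081,0,0,0],[0,0.0027,0.0082,0,0,0],[0,0.0023,0.0083,0,0,0],[0,0.002,0.0084,0,0,0],[0,0.0016,0.0085,0,0,0],[0,0.0012,0.0085,0,0,0],[0,0.0009,0.006,0,0,0],[0,0.0005,0.005,0,0,0],[0,0,0.004,0,0,0],[0,0,0,0,0,0],[0,0,0,0,0,0],[0,0,0,0,0,0]]}}

```text
clock: 16.47
eef_pos: [428.6, -211.9, 85.3]
tcp_rot: [3.14, -0.002, -1.516]
contact_force: [-3.1, -10.4, -1.1]
opening: 0.321
```

```bash
python3 - <<'E'
from h import *
from rig import r
plan(r,687,-197,265,-1.515)
p=r.sense()['eef_pos'];y=.056;h=np.array([629.5,-200]);
u=(p[:2]-h)@[np.cos(y),np.sin(y)];v=p[2]+19-95;print(u,v,np.hypot(u,v),'q',.262-np.arctan2(u,v)+7/197)
S=r.grab_frame('side')
crop(S['image'],130,65,300,235,3.5,'pics/f3.png')
E
```

```text
at [ 428.6 -211.9   85.3] rot [ 3.140e+00 -2.000e-03 -1.516e+00] F [ -3.1 -10.4  -1.1] op 0.321 t 16.47
turn [ 0.0012 -0.0016 -0.001 ] then shift [-0.0005 -0.2589 -0.1797] rows 8 each [-0.0001 -0.0324 -0.0225]
-201.29800113611185 9.263261247404088 201.51102518306968 q 1.8223441117895451
```

View pics/f3.png

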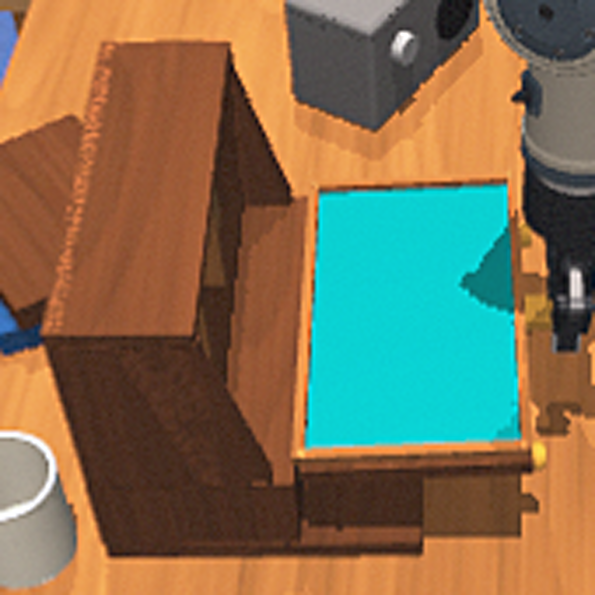

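The flap is essentially level on its supports, with the felt visible. I'll press down 3 mm, wait, release and back away.

{"name": "arm_command", "arguments": {"targets": [[0,0,0.003,0,0,0],[0,0,0,0,0,0],[0,0,0,0,0,0],[0,0,0,0,0,0]]}}

```text
clock: 16.85
eef_pos: [428.4, -211.9, 82.3]
tcp_rot: [3.14, -0.002, -1.516]
contact_force: [-4.2, -10.5, -1.6]
opening: 0.324
```

{"name": "arm_command", "arguments": {"targets": [[0,0,0,0,0,0],[0,0,0,0,0,0],[0,0,0,0,0,0],[0,0,0,0,0,0]], "fingers": 0.06}}

```text
clock: 17.18
eef_pos: [429.1, -210.5, 82.8]
tcp_rot: [3.141, 0.001, -1.517]
contact_force: [-0.2, -0.6, -0.3]
opening: 0.705
```

{"name": "arm_command", "arguments": {"targets": [[0,0.02,0,0,0,0],[0,0.03,0,0,0,0],[0,0,-0.04,0,0,0],[0,0,-0.04,0,0,0],[0,0,-0.03,0,0,0],[0,0,0,0,0,0],[0,0,0,0,0,0]], "fingers": 0.042}}

```text
clock: 17.77
eef_pos: [380.6, -214.0, 194.8]
tcp_rot: [-3.138, -0.002, -1.517]
contact_force: [-0.8, -1.5, 0.1]
opening: 0.491
```

```bash
cat > felt.py <<'E'
from h import *
def feltcorners(f):
    hsv=cv2.cvtColor(f['image'],cv2.COLOR_BGR2HSV)
    m=cv2.inRange(hsv,(84,120,60),(98,255,255))
    m=cv2.morphologyEx(m,cv2.MORPH_CLOSE,np.ones((9,9)))
    c=max(cv2.findContours(m,cv2.RETR_EXTERNAL,cv2.CHAIN_APPROX_NONE)[0],key=cv2.contourArea)
    return c
E
python3 - <<'E'
from felt import *
from rig import r
S=r.grab_frame('side');T=r.grab_frame('top')
for f in(S,T):
    c=feltcorners(f); P=onplane(f,c.reshape(-1,2),109)[:,:2].astype(np.float32);rr=cv2.minAreaRect(P)
    print(rr, cv2.boxPoints(rr).round(0).tolist())
cv2.imwrite('pics/g1.png',T['image']);crop(S['image'],130,65,330,235,3.5,'pics/g2.png')
plan(r,516.5,191.6,150,-np.pi)
E
```

```text
((546.6046142578125, -208.7664794921875), (154.06475830078125, 265.1742858886719), 3.461056709289551) [[462.0, -81.0], [478.0, -346.0], [632.0, -336.0], [615.0, -72.0]]
((545.5487060546875, -206.99607849121094), (150.1908416748047, 267.6432800292969), 3.6104562282562256) [[462.0, -78.0], [479.0, -345.0], [629.0, -336.0], [612.0, -69.0]]
at [ 379.  -213.1  192.4] rot [ 3.141e+00  1.000e-03 -1.517e+00] F [ 0.  -0.7 -0.5] op 0.49 t 17.87
turn [ 1.0000e-03 -1.0000e-04  1.6248e+00] then shift [-0.1375  0.4047  0.0424] rows 11 each [-0.0125  0.0368  0.0039]
```

View pics/g1.png

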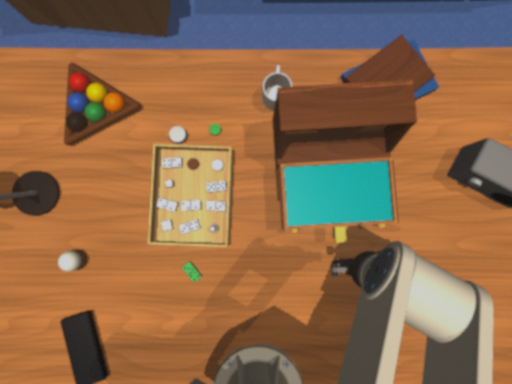

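View pics/g2.png

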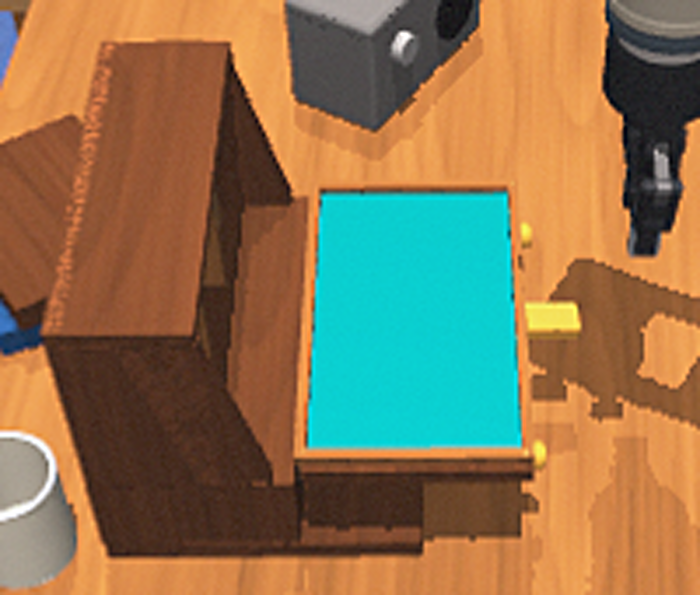

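The flap is level and the turquoise felt is fully visible: centre about (546,−207), yaw 0.06, and both views agree at z=109. Next I'll turn the tool so the jaws open along x, for the dominoes.

{"name": "arm_command", "arguments": {"targets": [[0,0,0,0,0,-0.117],[0,0,0,0,0,-0.117],[0,0,0,0,0,-0.117],[0,0,0,0,0,-0.117],[0,0,0,0,0,-0.117],[0,0,0,0,0,-0.117],[0,0,0,0,0,-0.117],[0,0,0,0,0,-0.117],[0,0,0,0,0,-0.117],[0,0,0,0,0,-0.117],[0,0,0,0,0,-0.117],[0,0,0,0,0,-0.117],[0,0,0,0,0,-0.117],[0,0,0,0,0,0],[0,0,0,0,0,0]], "fingers": 0.038}}

```text
clock: 19.12
eef_pos: [378.8, -213.0, 191.8]
tcp_rot: [-3.14, 0.002, 0.0]
contact_force: [0.7, 0.2, 0.4]
opening: 0.444
```

```bash
cat > dom.py <<'E'
from h import *
def doms(f,z=19,box=(140,135,245,255)):
    im=f['image'];hsv=cv2.cvtColor(im,cv2.COLOR_BGR2HSV)
    m=((hsv[...,1]<60)&(hsv[...,2]>120)).astype(np.uint8)*255
    mm=np.zeros_like(m);x0,y0,x1,y1=box;mm[y0:y1,x0:x1]=m[y0:y1,x0:x1]
    mm=cv2.morphologyEx(mm,cv2.MORPH_CLOSE,np.ones((3,3)))
    out=[]
    for c in cv2.findContours(mm,cv2.RETR_EXTERNAL,cv2.CHAIN_APPROX_NONE)[0]:
        if cv2.contourArea(c)<15: continue
        P=onplane(f,c.reshape(-1,2),z)[:,:2].astype(np.float32)
        rr=cv2.minAreaRect(P);bx=cv2.boxPoints(rr);e=[bx[1]-bx[0],bx[2]-bx[1]]
        l=max(e,key=np.linalg.norm);ang=np.degrees(np.arctan2(l[1],l[0]))%180
        out.append((*np.round(rr[0],1),*np.round(sorted(rr[1]),1),round(ang,1)))
    return out
E
python3 - <<'E'
from dom import *
from rig import r
T=r.grab_frame('top')
for d in doms(T): print([float(v) for v in d], '<-' if d[3]>50 else '')
plan(r,639,250,160,0.02)
# crate rim corners from top view z=45
print(onplane(T,[(140+72/5,135+47/5),(140+455/5,135+60/5),(140+40/5,135+545/5),(140+437/5,135+556/5)],45).round(0))
E
```

```text
[450.6, 125.1, 16.9, 19.9, 90.19999694824219] 
[455.0, 194.8, 29.2, 56.8, 106.19999694824219] <-
[458.7, 258.6, 28.4, 28.7, 105.30000305175781] 
[514.9, 120.2, 28.6, 56.5, 85.0999984741211] <-
[516.5, 191.6, 28.9, 56.0, 95.0] <-
[518.2, 260.0, 29.6, 59.5, 76.19999694824219] <-
[570.3, 119.9, 28.0, 57.2, 96.5999984741211] <-
[577.0, 255.6, 20.0, 20.2, 1.2000000476837158] 
[631.7, 116.6, 30.5, 32.8, 45.29999923706055] 
[639.0, 248.2, 29.0, 54.6, 91.0] <-
[707.6, 233.8, 20.5, 46.2, 90.30000305175781] 
at [ 378.9 -213.1  192.1] rot [-3.141e+00  2.000e-03 -0.000e+00] F [ 0.3 -0.   0.9] op 0.443 t 19.17
turn [-0.0011  0.0018 -0.02  ] then shift [ 0.2693 -0.4578  0.0321] rows 14 each [ 0.0192 -0.0327  0.0023]
[[685. 291.  45.]
 [678.  76.  45.]
 [407. 302.  45.]
 [402.  83.  45.]]
```

{"name": "arm_command", "arguments": {"targets": [[0,0,0,0,0,-0.02],[0.0192,-0.0327,0.0023,0,0,0],[0.0192,-0.0327,0.0023,0,0,0],[0.0192,-0.0327,0.0023,0,0,0],[0.0192,-0.0327,0.0023,0,0,0],[0.0192,-0.0327,0.0023,0,0,0],[0.0192,-0.0327,0.0023,0,0,0],[0.0192,-0.0327,0.0023,0,0,0],[0.0192,-0.0327,0.0023,0,0,0],[0.0192,-0.0327,0.0023,0,0,0],[0.0192,-0.0327,0.0023,0,0,0],[0.0192,-0.0327,0.0023,0,0,0],[0.0192,-0.0327,0.0023,0,0,0],[0.0192,-0.0327,0.0023,0,0,0],[0.0192,-0.0327,0.0023,0,0,0],[0,0,0,0,0,0],[0,0,0,0,0,0]]}}

```text
clock: 20.58
eef_pos: [637.4, 252.4, 159.7]
tcp_rot: [3.141, 0.001, 0.025]
contact_force: [-0.7, -0.0, -0.1]
opening: 0.445
```

```bash
python3 - <<'E'
from dom import *
from rig import r
plan(r,639,250,12,0.02)
S=r.grab_frame('side');crop(S['image'],150,220,310,365,4.5,'pics/h1.png')
print(proj(S,[639,250,19]))
E
```

```text
at [637.4 252.4 159.7] rot [3.141e+00 1.000e-03 2.500e-02] F [-0.7 -0.  -0.1] op 0.445 t 20.58
turn [0.0003 0.0008 0.0052] then shift [0.0016 0.0024 0.1477] rows 4 each [0.0004 0.0006 0.0369]
[[193.82734024 330.71981079]]
```

View pics/h1.png

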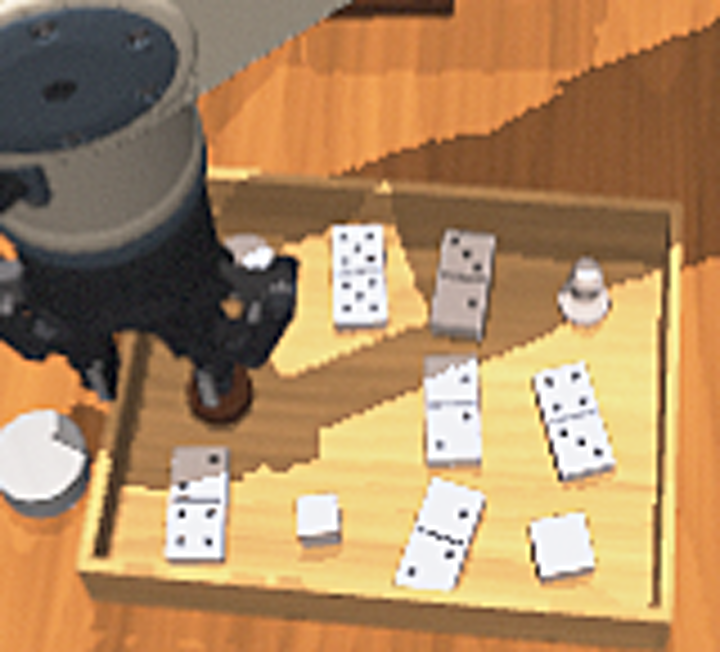

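The open gripper is above D1 at the crate's far-left corner. I'll step down, watching the force.

{"name": "arm_command", "arguments": {"targets": [[0.0016,0.002,0.03,0,0,0.005],[0,0,0.03,0,0,0],[0,0,0.03,0,0,0],[0,0,0.02,0,0,0],[0,0,0.02,0,0,0],[0,0,0.01,0,0,0],[0,0,0.005,0,0,0],[0,0,0,0,0,0],[0,0,0,0,0,0]]}}

```text
clock: 21.38
eef_pos: [639.4, 248.4, 16.9]
tcp_rot: [-3.141, -0.001, 0.018]
contact_force: [0.6, 0.5, 0.2]
opening: 0.444
```

```bash
python3 - <<'E'
from dom import *
from rig import r
plan(r,639,250,12,0.02)
S=r.grab_frame('side');crop(S['image'],150,220,310,365,4.5,'pics/h2.png')
E
```

```text
at [639.4 248.4  16.9] rot [-3.141e+00 -1.000e-03  1.800e-02] F [0.6 0.5 0.2] op 0.444 t 21.38
turn [-0.0003 -0.0009 -0.0016] then shift [-0.0004 -0.0016  0.0049] rows 1 each [-0.0004 -0.0016  0.0049]
```

View pics/h2.png

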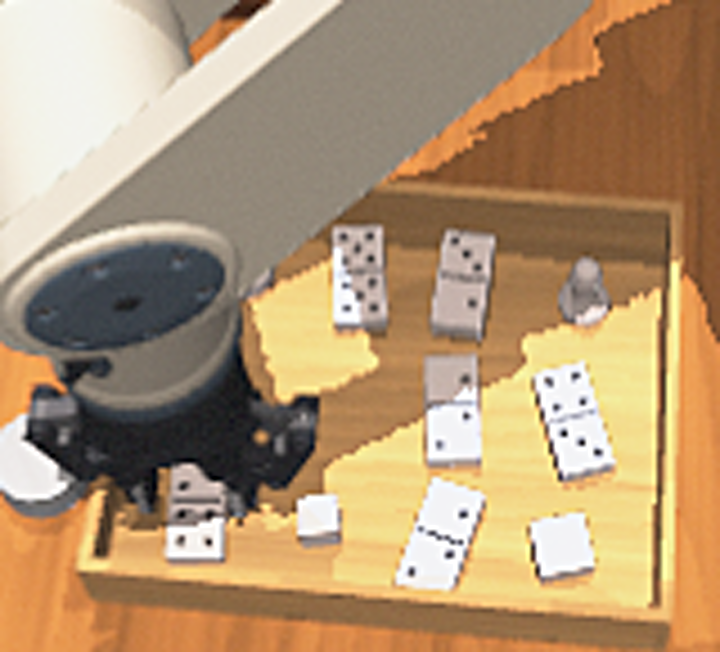

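The fingers straddle D1. Down 7 mm more, then grip.

{"name": "arm_command", "arguments": {"targets": [[0,-0.001,0.004,0,0,0],[0,0,0.003,0,0,0],[0,0,0,0,0,0],[0,0,0,0,0,0]]}}

```text
clock: 21.77
eef_pos: [638.8, 249.7, 9.0]
tcp_rot: [3.142, 0.0, 0.019]
contact_force: [0.1, -0.1, 0.6]
opening: 0.448
```

{"name": "arm_command", "arguments": {"targets": [[0,0,0,0,0,0],[0,0,0,0,0,0],[0,0,0,0,0,0],[0,0,0,0,0,0],[0,0,0,0,0,0]], "fingers": 0.0, "squeeze": 40}}

```text
clock: 22.18
eef_pos: [639.2, 249.8, 9.3]
tcp_rot: [-3.141, -0.001, 0.019]
contact_force: [-0.3, 0.1, 4.7]
opening: 0.311
```

{"name": "arm_command", "arguments": {"targets": [[0,0,-0.02,0,0,0],[0,0,-0.03,0,0,0],[0,0,-0.04,0,0,0],[0,0,-0.04,0,0,0],[0,0,-0.04,0,0,0],[0,0,0,0,0,0]]}}

```text
clock: 22.68
eef_pos: [642.9, 251.2, 187.7]
tcp_rot: [-3.137, -0.011, 0.019]
contact_force: [2.6, 0.8, 0.3]
opening: 0.311
```

```bash
python3 - <<'E'
from dom import *
from rig import r
plan(r,586,-285,180,0.056,step=.036)
E
```

```text
at [642.9 251.2 187.7] rot [-3.137 -0.011  0.019] F [2.6 0.8 0.3] op 0.311 t 22.68
turn [-0.004  -0.0114 -0.037 ] then shift [-0.0868  0.5322  0.0077] rows 15 each [-0.0058  0.0355  0.0005]
```

{"name": "arm_command", "arguments": {"targets": [[0,0,0,0,0,-0.037],[-0.0056,0.0355,0.0005,0,0,0],[-0.0056,0.0355,0.0005,0,0,0],[-0.0056,0.0355,0.0005,0,0,0],[-0.0056,0.0355,0,0,0,0],[-0.0056,0.0355,0,0,0,0],[-0.0056,0.0355,0,0,0,0],[-0.0056,0.0355,0,0,0,0],[-0.0056,0.0355,0,0,0,0],[-0.0056,0.0355,0,0,0,0],[-0.0056,0.0355,0,0,0,0],[-0.0056,0.0355,0,0,0,0],[-0.0056,0.0355,0,0,0,0],[-0.0056,0.0355,0,0,0,0],[-0.0056,0.0355,0,0,0,0],[-0.0056,0.0355,0,0,0,0],[0,0,0,0,0,0],[0,0,0,0,0,0]]}}

```text
clock: 24.18
eef_pos: [584.1, -288.4, 176.7]
tcp_rot: [-3.141, 0.001, 0.053]
contact_force: [0.0, 1.5, 0.4]
opening: 0.314
```

```bash
python3 - <<'E'
from dom import *
from rig import r
plan(r,586,-285,113,0.056)
S=r.grab_frame('side');crop(S['image'],150,65,310,225,3.7,'pics/h3.png')
E
```

```text
at [ 584.1 -288.4  176.7] rot [-3.141e+00  1.000e-03  5.300e-02] F [0.  1.5 0.4] op 0.314 t 24.18
turn [-0.0003  0.0006 -0.0031] then shift [ 0.0021 -0.0033  0.0637] rows 2 each [ 0.0011 -0.0016  0.0318]
```

View pics/h3.png

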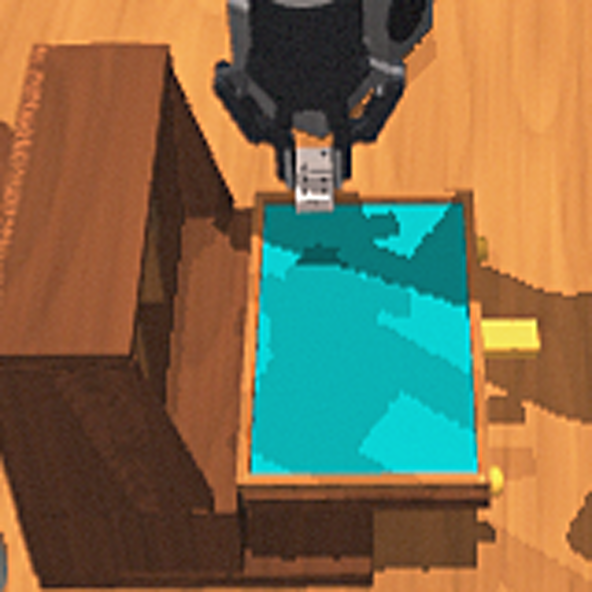

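D1 is held above the felt's right end. Lowering.

{"name": "arm_command", "arguments": {"targets": [[0,-0.003,0.02,0,0,0],[0,0,0.02,0,0,0],[0,0,0.01,0,0,0],[0,0,0.006,0,0,0],[0,0,0.004,0,0,0],[0,0,0.003,0,0,0],[0,0,0,0,0,0],[0,0,0,0,0,0]]}}

```text
clock: 24.9
eef_pos: [585.1, -283.8, 115.0]
tcp_rot: [3.141, -0.001, 0.056]
contact_force: [0.1, -0.3, 0.7]
opening: 0.315
```

{"name": "arm_command", "arguments": {"targets": [[0,0,0.0015,0,0,0],[0,0,0.001,0,0,0],[0,0,0,0,0,0],[0,0,0,0,0,0]]}}

```text
clock: 25.23
eef_pos: [584.7, -283.8, 112.1]
tcp_rot: [3.141, -0.0, 0.056]
contact_force: [0.9, -0.7, -0.6]
opening: 0.314
```

{"name": "arm_command", "arguments": {"targets": [[0,0,0,0,0,0],[0,0,0,0,0,0],[0,0,0,0,0,0],[0,0,-0.01,0,0,0],[0,0,-0.03,0,0,0],[0,0,-0.03,0,0,0],[0,0,0,0,0,0]], "fingers": 0.038}}

```text
clock: 25.82
eef_pos: [587.7, -285.2, 188.7]
tcp_rot: [3.137, -0.008, 0.056]
contact_force: [1.9, -0.3, 1.1]
opening: 0.446
```

```bash
python3 - <<'E'
from dom import *
from rig import r
plan(r,570.3,122,170,0.115,step=.036)
S=r.grab_frame('side');crop(S['image'],150,65,310,225,3.7,'pics/h4.png')
T=r.grab_frame('top');
for d in doms(T): print([float(v) for v in d], '<-' if d[3]>50 else '')
E
```

```text
at [ 587.7 -285.2  188.7] rot [ 3.137 -0.008  0.056] F [ 1.9 -0.3  1.1] op 0.446 t 25.82
turn [ 0.0046 -0.0077 -0.059 ] then shift [ 0.0294 -0.4066  0.0187] rows 12 each [ 0.0025 -0.0339  0.0016]
[450.6, 125.1, 16.9, 20.0, 90.30000305175781] 
[455.3, 194.8, 29.6, 57.0, 105.5] <-
[458.5, 258.8, 28.2, 29.4, 104.30000305175781] 
[514.9, 120.2, 28.6, 56.5, 85.0999984741211] <-
[516.6, 191.6, 29.2, 56.0, 95.0] <-
[518.0, 260.0, 29.8, 59.4, 75.4000015258789] <-
[570.3, 120.0, 28.9, 57.1, 97.9000015258789] <-
[578.4, 255.6, 17.3, 20.2, 90.30000305175781] 
[632.5, 115.9, 31.7, 31.9, 0.20000000298023224] 
[707.6, 233.8, 20.5, 46.3, 90.30000305175781]
```

View pics/h4.png

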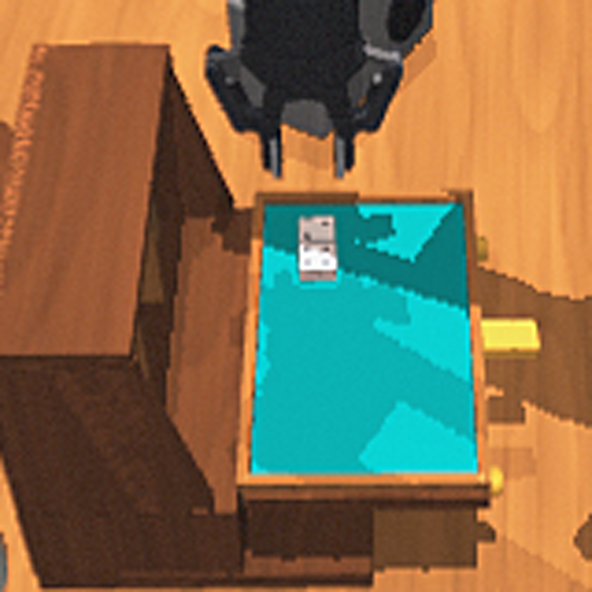

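D1 lies flat on the felt at its right end. Next D2 at (570,122).

{"name": "arm_command", "arguments": {"targets": [[0,0,0,0,0,-0.061],[0.0026,-0.0339,0.0012,0,0,0],[0.0026,-0.0339,0.0012,0,0,0],[0.0026,-0.0339,0.0012,0,0,0],[0.0026,-0.0339,0.0012,0,0,0],[0.0026,-0.0339,0.0012,0,0,0],[0.0026,-0.0339,0.0012,0,0,0],[0.0026,-0.0339,0.0012,0,0,0],[0.0026,-0.0339,0.0012,0,0,0],[0.0026,-0.0339,0.0012,0,0,0],[0.0026,-0.0339,0.0012,0,0,0],[0.0026,-0.0339,0.0012,0,0,0],[0.0026,-0.0339,0.0012,0,0,0],[0,0,0.03,0,0,0],[0,0,0.03,0,0,0],[0,0,0,0,0,0],[0,0,0,0,0,0],[0,0,0,0,0,0]]}}

```text
clock: 27.42
eef_pos: [568.4, 123.7, 108.2]
tcp_rot: [3.142, 0.0, 0.117]
contact_force: [0.6, -0.1, 0.7]
opening: 0.44
```

```bash
python3 - <<'E'
from dom import *
from rig import r
plan(r,570.3,122,9.5,0.12,step=.036)
E
```

```text
at [568.4 123.7 108.2] rot [3.142 0.    0.117] F [ 0.6 -0.1  0.7] op 0.44 t 27.42
turn [ 0.      0.0001 -0.0035] then shift [0.0017 0.0019 0.0987] rows 3 each [0.0006 0.0006 0.0329]
```

{"name": "arm_command", "arguments": {"targets": [[0.0017,0.002,0.025,0,0,-0.003],[0,0,0.03,0,0,0],[0,0,0.02,0,0,0],[0,0,0.01,0,0,0],[0,0,0.008,0,0,0],[0,0,0.0055,0,0,0],[0,0,0,0,0,0],[0,0,0,0,0,0],[0,0,0,0,0,0]]}}

```text
clock: 28.17
eef_pos: [570.9, 122.3, 10.1]
tcp_rot: [-3.141, -0.002, 0.12]
contact_force: [-0.4, -0.4, 0.2]
opening: 0.443
```

{"name": "arm_command", "arguments": {"targets": [[0,0,0,0,0,0],[0,0,0,0,0,0],[0,0,0,0,0,0],[0,0,0,0,0,0],[0,0,0,0,0,0]], "fingers": 0.0}}

```text
clock: 28.58
eef_pos: [570.9, 122.3, 10.2]
tcp_rot: [-3.141, -0.002, 0.12]
contact_force: [-0.6, -1.3, 5.5]
opening: 0.311
```

{"name": "arm_command", "arguments": {"targets": [[0,0,-0.02,0,0,0],[0,0,-0.03,0,0,0],[0,0,-0.04,0,0,0],[0,0,-0.04,0,0,0],[0,0,-0.03,0,0,0],[0,0,0,0,0,0],[0,0,0,0,0,0]]}}

```text
clock: 29.17
eef_pos: [571.4, 122.5, 171.6]
tcp_rot: [-3.141, -0.005, 0.12]
contact_force: [-0.5, -0.0, -1.6]
opening: 0.318
```

```bash
python3 - <<'E'
from dom import *
from rig import r
plan(r,581.5,-202,170,0.056,step=.036)
S=r.grab_frame('side');crop(S['image'],150,200,310,365,3.6,'pics/h5.png')
E
```

```text
at [571.4 122.5 171.6] rot [-3.141 -0.005  0.12 ] F [-0.5 -0.  -1.6] op 0.318 t 29.17
turn [-0.0006 -0.005   0.0641] then shift [-0.0081  0.3245  0.0016] rows 10 each [-0.0008  0.0325  0.0002]
```

View pics/h5.png

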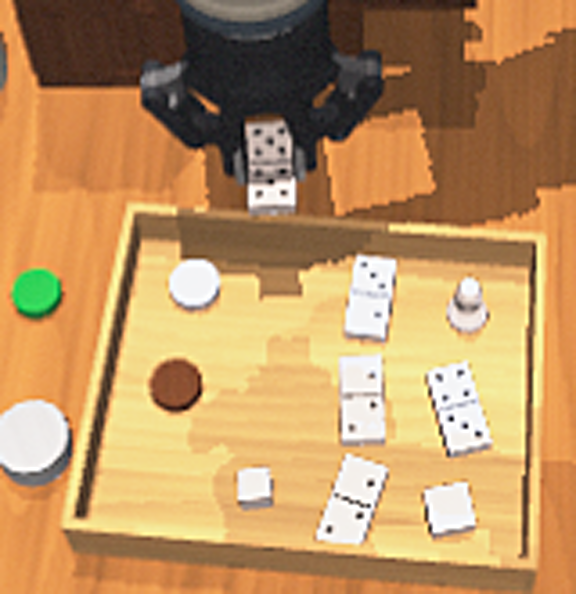

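D2 is in the fingers. Carrying it to the middle far slot.

{"name": "arm_command", "arguments": {"targets": [[0,0,0,0,0,0.064],[-0.0008,0.0325,0,0,0,0],[-0.0008,0.0325,0,0,0,0],[-0.0008,0.0325,0,0,0,0],[-0.0008,0.0325,0,0,0,0],[-0.0008,0.0325,0,0,0,0],[-0.0008,0.0325,0,0,0,0],[-0.0008,0.0325,0,0,0,0],[-0.0008,0.0325,0,0,0,0],[-0.0008,0.0325,0,0,0,0],[-0.0008,0.0325,0,0,0,0],[0,0,0,0,0,0],[0,0,0.02,0,0,0],[0,0,0.02,0,0,0],[0,0,0.008,0,0,0],[0,0,0,0,0,0],[0,0,0,0,0,0]]}}

```text
clock: 30.63
eef_pos: [579.6, -202.2, 120.1]
tcp_rot: [-3.141, 0.002, 0.056]
contact_force: [-0.1, -0.4, 0.3]
opening: 0.316
```

```bash
python3 - <<'E'
from dom import *
from rig import r
plan(r,581.5,-202,112.5,0.056,step=.036)
E
```

```text
at [ 579.6 -202.2  120.1] rot [-3.141e+00  2.000e-03  5.600e-02] F [-0.1 -0.4  0.3] op 0.316 t 30.63
turn [-0.0009  0.0022  0.0003] then shift [ 0.0019 -0.0001  0.0076] rows 1 each [ 0.0019 -0.0001  0.0076]
```

{"name": "arm_command", "arguments": {"targets": [[0.001,0,0.003,0,0,0],[0,0,0.0025,0,0,0],[0,0,0.0015,0,0,0],[0,0,0,0,0,0],[0,0,0,0,0,0]]}}

```text
clock: 31.05
eef_pos: [581.4, -202.7, 114.3]
tcp_rot: [3.141, -0.0, 0.056]
contact_force: [0.3, -0.3, -0.9]
opening: 0.318
```

{"name": "arm_command", "arguments": {"targets": [[0,0,0,0,0,0],[0,0,0,0,0,0],[0,0,0,0,0,0],[0,0,-0.01,0,0,0],[0,0,-0.03,0,0,0],[0,0,-0.02,0,0,0],[0,0,0,0,0,0],[0,0,0,0,0,0]], "fingers": 0.038}}

```text
clock: 31.72
eef_pos: [582.2, -203.1, 175.9]
tcp_rot: [3.14, -0.003, 0.056]
contact_force: [-0.6, 0.6, -0.3]
opening: 0.446
```

```bash
python3 - <<'E'
from dom import *
from rig import r
plan(r,515,122.2,165,-0.085,step=.036)
S=r.grab_frame('side');crop(S['image'],150,65,310,225,3.7,'pics/h6.png')
T=r.grab_frame('top');
for d in doms(T): print([float(v) for v in d], '<-' if d[3]>50 else '')
E
```

```text
at [ 582.2 -203.1  175.9] rot [ 3.14e+00 -3.00e-03  5.60e-02] F [-0.6  0.6 -0.3] op 0.446 t 31.72
turn [ 0.001  -0.0031  0.141 ] then shift [-0.0946 -0.3184  0.0109] rows 10 each [-0.0095 -0.0318  0.0011]
[450.6, 125.1, 16.9, 20.0, 90.30000305175781] 
[455.0, 194.7, 29.2, 57.0, 106.19999694824219] <-
[458.6, 258.7, 28.2, 28.8, 104.30000305175781] 
[514.9, 120.2, 28.6, 56.5, 85.0999984741211] <-
[516.5, 191.6, 28.9, 56.0, 95.0] <-
[518.2, 260.0, 29.6, 59.5, 76.19999694824219] <-
[578.4, 255.6, 17.3, 20.2, 90.30000305175781] 
[631.7, 116.6, 30.5, 32.8, 45.29999923706055] 
[707.6, 232.4, 20.5, 43.3, 90.30000305175781]
```

View pics/h6.png

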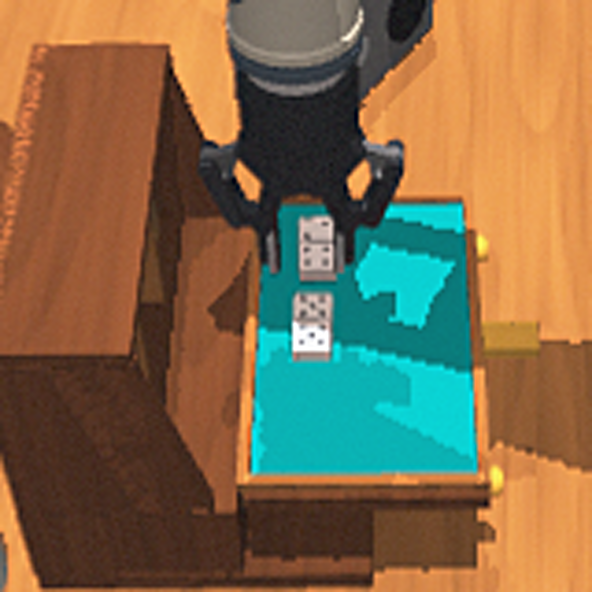

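D1 and D2 are on the felt. Next D3.

{"name": "arm_command", "arguments": {"targets": [[0,0,0,0,0,0.07],[0,0,0,0,0,0.071],[-0.0095,-0.0318,0,0,0,0],[-0.0095,-0.0318,0,0,0,0],[-0.0095,-0.0318,0,0,0,0],[-0.0095,-0.0318,0,0,0,0],[-0.0095,-0.0318,0,0,0,0],[-0.0095,-0.0318,0,0,0,0],[-0.0095,-0.0318,0,0,0,0],[-0.0095,-0.0318,0,0,0,0],[-0.0095,-0.0318,0,0,0,0],[-0.0095,-0.0318,0,0,0,0],[0,0,0.03,0,0,0],[0,0,0.03,0,0,0],[0,0,0,0,0,0],[0,0,0,0,0,0],[0,0,0,0,0,0]]}}

```text
clock: 33.23
eef_pos: [513.8, 121.9, 114.5]
tcp_rot: [3.141, 0.001, -0.085]
contact_force: [0.7, 0.8, 0.8]
opening: 0.445
```

```bash
python3 - <<'E'
from dom import *
from rig import r
plan(r,515,122.2,9.5,-.085,step=.036)
E
```

```text
at [513.8 121.9 114.5] rot [ 3.141e+00  1.000e-03 -8.500e-02] F [0.7 0.8 0.8] op 0.445 t 33.23
turn [ 0.0002  0.0005 -0.0004] then shift [ 0.0012 -0.0004  0.105 ] rows 3 each [ 0.0004 -0.0001  0.035 ]
```

{"name": "arm_command", "arguments": {"targets": [[0.001,0,0.03,0,0,0],[0,0,0.03,0,0,0],[0,0,0.02,0,0,0],[0,0,0.01,0,0,0],[0,0,0.009,0,0,0],[0,0,0.006,0,0,0],[0,0,0,0,0,0],[0,0,0,0,0,0],[0,0,0,0,0,0]]}}

```text
clock: 33.98
eef_pos: [515.4, 122.2, 10.0]
tcp_rot: [-3.141, -0.002, -0.085]
contact_force: [-0.3, -0.1, 0.9]
opening: 0.448
```

{"name": "arm_command", "arguments": {"targets": [[0,0,0,0,0,0],[0,0,0,0,0,0],[0,0,0,0,0,0],[0,0,0,0,0,0],[0,0,0,0,0,0]], "fingers": 0.0}}

```text
clock: 34.4
eef_pos: [515.4, 122.3, 10.1]
tcp_rot: [-3.141, -0.002, -0.085]
contact_force: [-0.4, -0.3, 5.4]
opening: 0.315
```

{"name": "arm_command", "arguments": {"targets": [[0,0,-0.02,0,0,0],[0,0,-0.03,0,0,0],[0,0,-0.04,0,0,0],[0,0,-0.04,0,0,0],[0,0,-0.03,0,0,0],[0,0,0,0,0,0],[0,0,0,0,0,0]]}}

```text
clock: 34.98
eef_pos: [516.0, 122.4, 171.4]
tcp_rot: [-3.14, -0.005, -0.085]
contact_force: [0.2, -0.1, -0.4]
opening: 0.31
```

```bash
python3 - <<'E'
from dom import *
from rig import r
plan(r,577,-119,170,0.056,step=.036)
S=r.grab_frame('side');crop(S['image'],150,200,310,365,3.6,'pics/h7.png')
E
```

```text
at [516.  122.4 171.4] rot [-3.14  -0.005 -0.085] F [ 0.2 -0.1 -0.4] op 0.31 t 34.98
turn [-0.0012 -0.0049 -0.141 ] then shift [0.0474 0.2445 0.0014] rows 7 each [0.0068 0.0349 0.0002]
```

View pics/h7.png

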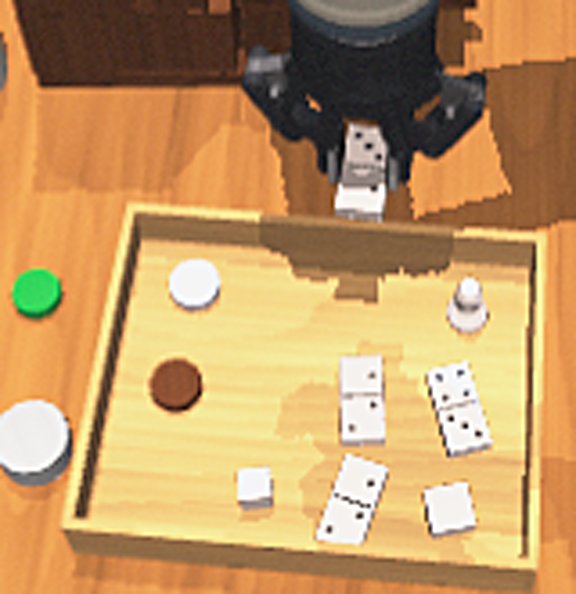

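D3 is held. Carrying it to the left far slot.

{"name": "arm_command", "arguments": {"targets": [[0,0,0,0,0,-0.07],[0,0,0,0,0,-0.071],[0.0068,0.0349,0,0,0,0],[0.0068,0.0349,0,0,0,0],[0.0068,0.0349,0,0,0,0],[0.0068,0.0349,0,0,0,0],[0.0068,0.0349,0,0,0,0],[0.0068,0.0349,0,0,0,0],[0.0068,0.0349,0,0,0,0],[0,0,0,0,0,0],[0,0,0.02,0,0,0],[0,0,0.02,0,0,0],[0,0,0.008,0,0,0],[0,0,0,0,0,0],[0,0,0,0,0,0]]}}

```text
clock: 36.28
eef_pos: [575.1, -118.7, 120.1]
tcp_rot: [-3.141, 0.002, 0.056]
contact_force: [0.4, 1.3, 0.4]
opening: 0.315
```

```bash
python3 - <<'E'
from dom import *
from rig import r
plan(r,577,-119,112.5,0.056,step=.036)
E
```

```text
at [ 575.1 -118.7  120.1] rot [-3.141e+00  2.000e-03  5.600e-02] F [0.4 1.3 0.4] op 0.315 t 36.28
turn [-0.0007  0.0023  0.0004] then shift [0.0019 0.0004 0.0076] rows 1 each [0.0019 0.0004 0.0076]
```

{"name": "arm_command", "arguments": {"targets": [[0.001,0,0.003,0,0,0],[0,0,0.003,0,0,0],[0,0,0.002,0,0,0],[0,0,0,0,0,0],[0,0,0,0,0,0]]}}

```text
clock: 36.7
eef_pos: [576.8, -119.0, 113.2]
tcp_rot: [3.142, -0.0, 0.056]
contact_force: [-0.0, 0.9, -1.3]
opening: 0.31
```

{"name": "arm_command", "arguments": {"targets": [[0,0,0,0,0,0],[0,0,0,0,0,0],[0,0,0,0,0,0],[0,0,-0.01,0,0,0],[0,0,-0.03,0,0,0],[0,0,-0.02,0,0,0],[0,0,0,0,0,0],[0,0,0,0,0,0]], "fingers": 0.038}}

```text
clock: 37.37
eef_pos: [577.8, -119.3, 174.8]
tcp_rot: [3.141, -0.003, 0.056]
contact_force: [-0.5, 0.0, -0.8]
opening: 0.443
```

```bash
python3 - <<'E'
from dom import *
from rig import r
plan(r,516.5,193.6,165,0.087,step=.036)
S=r.grab_frame('side');crop(S['image'],150,65,310,225,3.7,'pics/h8.png')
T=r.grab_frame('top');
for d in doms(T): print([float(v) for v in d], '<-' if d[3]>50 else '')
E
```

```text
at [ 577.8 -119.3  174.8] rot [ 3.141e+00 -3.000e-03  5.600e-02] F [-0.5  0.  -0.8] op 0.443 t 37.37
turn [ 0.0009 -0.0031 -0.031 ] then shift [-0.0338 -0.3171  0.0098] rows 9 each [-0.0038 -0.0352  0.0011]
[450.6, 125.1, 17.9, 18.1, 45.70000076293945] 
[455.0, 194.8, 28.7, 56.4, 108.69999694824219] <-
[458.7, 258.6, 28.4, 28.7, 105.30000305175781] 
[515.8, 191.5, 28.6, 54.2, 90.9000015258789] <-
[518.2, 260.0, 29.6, 59.5, 76.19999694824219] <-
[578.4, 255.6, 17.3, 20.2, 90.30000305175781] 
[631.7, 116.6, 30.5, 32.8, 45.29999923706055] 
[707.6, 233.8, 20.5, 46.2, 90.30000305175781]
```

View pics/h8.png

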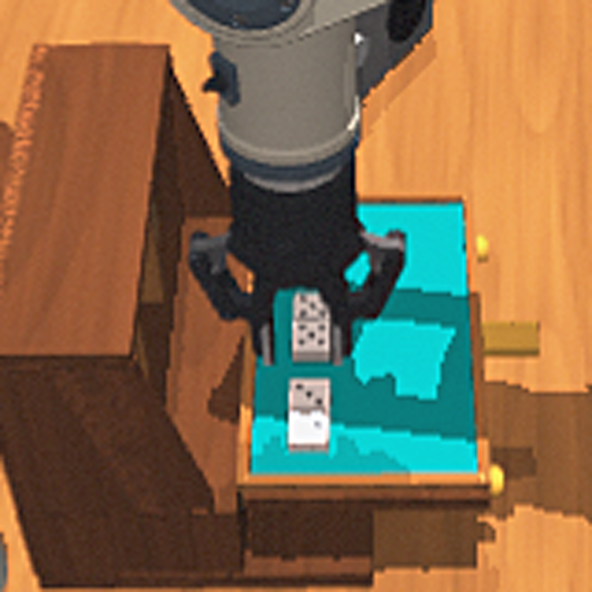

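D3 placed. Next D4.

{"name": "arm_command", "arguments": {"targets": [[0,0,0,0,0,-0.014],[-0.0038,-0.0352,0,0,0,0],[-0.0038,-0.0352,0,0,0,0],[-0.0038,-0.0352,0,0,0,0],[-0.0038,-0.0352,0,0,0,0],[-0.0038,-0.0352,0,0,0,0],[-0.0038,-0.0352,0,0,0,0],[-0.0038,-0.0352,0,0,0,0],[-0.0038,-0.0352,0,0,0,0],[-0.0038,-0.0352,0,0,0,0],[0,0,0.03,0,0,0],[0,0,0.03,0,0,0],[0,0,0,0,0,0],[0,0,0,0,0,0],[0,0,0,0,0,0]]}}

```text
clock: 38.72
eef_pos: [520.8, 194.3, 113.5]
tcp_rot: [3.141, 0.0, 0.07]
contact_force: [0.4, -0.2, 0.4]
opening: 0.447
```

```bash
python3 - <<'E'
from dom import *
from rig import r
plan(r,516.5,193.6,9.5,.07,step=.036)
S=r.grab_frame('side');crop(S['image'],150,200,310,365,3.6,'pics/h9.png')
E
```

```text
at [520.8 194.3 113.5] rot [3.141 0.    0.07 ] F [ 0.4 -0.2  0.4] op 0.447 t 38.72
turn [ 0.0001  0.0004 -0.0002] then shift [-0.0043  0.0004  0.104 ] rows 3 each [-0.0014  0.0001  0.0347]
```

View pics/h9.png

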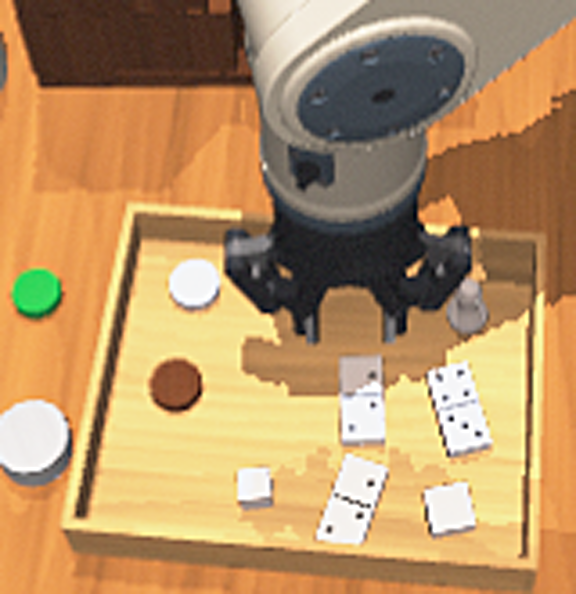

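{"name": "arm_command", "arguments": {"targets": [[-0.004,0,0.03,0,0,0],[0,0,0.03,0,0,0],[0,0,0.02,0,0,0],[0,0,0.01,0,0,0],[0,0,0.008,0,0,0],[0,0,0.006,0,0,0],[0,0,0,0,0,0],[0,0,0,0,0,0],[0,0,0,0,0,0]]}}

```text
clock: 39.52
eef_pos: [517.3, 194.5, 10.0]
tcp_rot: [-3.141, -0.002, 0.07]
contact_force: [-0.3, 0.3, -0.4]
opening: 0.449
```

{"name": "arm_command", "arguments": {"targets": [[0,0,0,0,0,0],[0,0,0,0,0,0],[0,0,0,0,0,0],[0,0,0,0,0,0],[0,0,0,0,0,0]], "fingers": 0.0}}

```text
clock: 39.93
eef_pos: [517.3, 194.5, 10.1]
tcp_rot: [-3.141, -0.002, 0.07]
contact_force: [-0.2, -0.6, 4.9]
opening: 0.313
```

{"name": "arm_command", "arguments": {"targets": [[0,0,-0.02,0,0,0],[0,0,-0.03,0,0,0],[0,0,-0.04,0,0,0],[0,0,-0.04,0,0,0],[0,0,-0.03,0,0,0],[0,0,0,0,0,0],[0,0,0,0,0,0]]}}

```text
clock: 40.52
eef_pos: [517.8, 194.8, 171.5]
tcp_rot: [-3.14, -0.005, 0.07]
contact_force: [0.4, -0.3, -1.2]
opening: 0.311
```

```bash
python3 - <<'E'
from dom import *
from rig import r
plan(r,514,-289,170,0.056,step=.036)
S=r.grab_frame('side');crop(S['image'],150,200,310,365,3.6,'pics/i1.png')
E
```

```text
at [517.8 194.8 171.5] rot [-3.14  -0.005  0.07 ] F [ 0.4 -0.3 -1.2] op 0.311 t 40.52
turn [-0.0015 -0.0048  0.0141] then shift [-0.0309  0.4828  0.0015] rows 14 each [-0.0022  0.0345  0.0001]
```

View pics/i1.png

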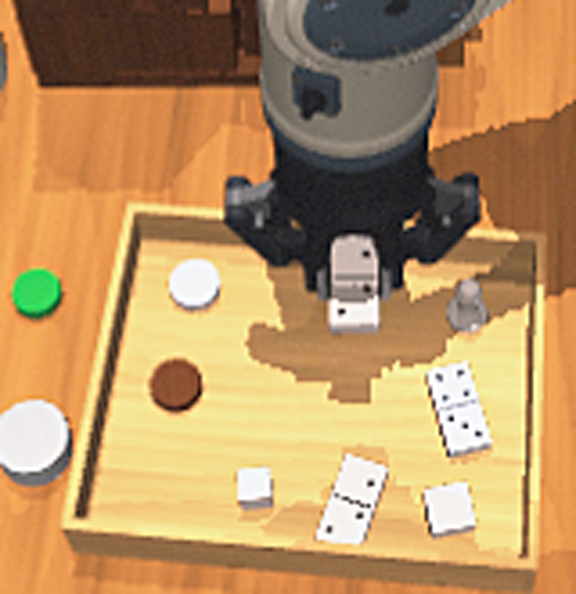

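D4 is held. Carrying it to the right near slot.

{"name": "arm_command", "arguments": {"targets": [[0,0,0,0,0,0.014],[-0.0022,0.0345,0,0,0,0],[-0.0022,0.0345,0,0,0,0],[-0.0022,0.0345,0,0,0,0],[-0.0022,0.0345,0,0,0,0],[-0.0022,0.0345,0,0,0,0],[-0.0022,0.0345,0,0,0,0],[-0.0022,0.0345,0,0,0,0],[-0.0022,0.0345,0,0,0,0],[-0.0022,0.0345,0,0,0,0],[-0.0022,0.0345,0,0,0,0],[-0.0022,0.0345,0,0,0,0],[-0.0022,0.0345,0,0,0,0],[-0.0022,0.0345,0,0,0,0],[-0.0022,0.0345,0,0,0,0],[0,0,0,0,0,0],[0,0,0.02,0,0,0],[0,0,0.02,0,0,0],[0,0,0,0,0,0],[0,0,0,0,0,0]]}}

```text
clock: 42.23
eef_pos: [511.3, -288.6, 127.0]
tcp_rot: [-3.139, 0.004, 0.056]
contact_force: [0.8, -0.7, 0.4]
opening: 0.317
```

```bash
python3 - <<'E'
from dom import *
from rig import r
plan(r,514,-288,112.5,0.056,step=.036)
E
```

```text
at [ 511.3 -288.6  127. ] rot [-3.139  0.004  0.056] F [ 0.8 -0.7  0.4] op 0.317 t 42.23
turn [-0.0027  0.0041 -0.0004] then shift [ 0.0027 -0.0005  0.0145] rows 1 each [ 0.0027 -0.0005  0.0145]
```

{"name": "arm_command", "arguments": {"targets": [[0.002,0,0.006,0,0,0],[0,0,0.005,0,0,0],[0,0,0.003,0,0,0],[0,0,0.002,0,0,0],[0,0,0,0,0,0],[0,0,0,0,0,0]]}}

```text
clock: 42.73
eef_pos: [514.9, -289.6, 113.2]
tcp_rot: [3.141, -0.0, 0.056]
contact_force: [-0.2, 0.2, -1.4]
opening: 0.315
```

{"name": "arm_command", "arguments": {"targets": [[0,0,0,0,0,0],[0,0,0,0,0,0],[0,0,0,0,0,0],[0,0,-0.01,0,0,0],[0,0,-0.03,0,0,0],[0,0,-0.02,0,0,0],[0,0,0,0,0,0],[0,0,0,0,0,0]], "fingers": 0.038}}

```text
clock: 43.4
eef_pos: [515.7, -290.1, 174.9]
tcp_rot: [3.14, -0.003, 0.056]
contact_force: [-0.0, -0.3, -0.6]
opening: 0.444
```

```bash
python3 - <<'E'
from dom import *
from rig import r
plan(r,455,196.8,165,0.29,step=.036)
S=r.grab_frame('side');crop(S['image'],150,65,310,225,3.7,'pics/i2.png')
T=r.grab_frame('top');
for d in doms(T): print([float(v) for v in d], '<-' if d[3]>50 else '')
E
```

```text
at [ 515.7 -290.1  174.9] rot [ 3.14e+00 -3.00e-03  5.60e-02] F [-0.  -0.3 -0.6] op 0.444 t 43.4
turn [ 0.002  -0.0025 -0.2341] then shift [ 0.0811 -0.4839  0.0099] rows 14 each [ 0.0058 -0.0346  0.0007]
[450.6, 125.1, 16.9, 19.9, 90.19999694824219] 
[455.0, 194.7, 28.9, 57.0, 105.5] <-
[458.7, 258.6, 28.4, 28.7, 105.30000305175781] 
[518.2, 260.0, 29.6, 59.5, 76.19999694824219] <-
[578.4, 255.6, 17.3, 20.2, 90.30000305175781] 
[631.7, 116.6, 30.5, 32.8, 45.29999923706055] 
[707.6, 233.8, 20.5, 46.3, 90.30000305175781]
```

View pics/i2.png

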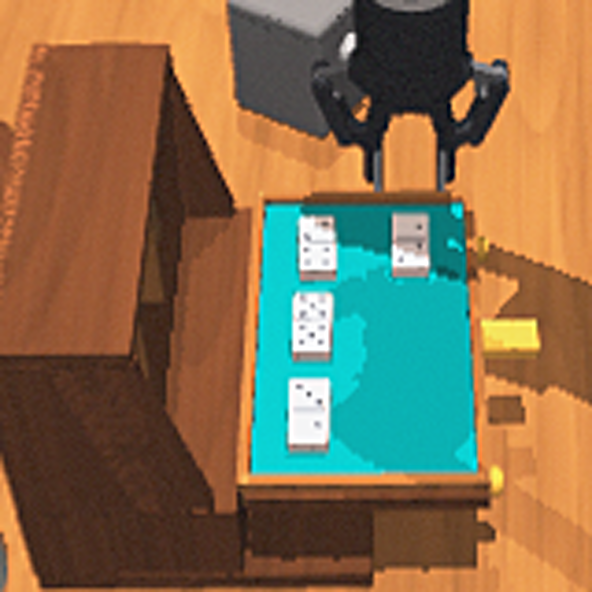

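Four are down. Next D6 at (455,195), which sits at an angle.

{"name": "arm_command", "arguments": {"targets": [[0,0,0,0,0,-0.117],[0,0,0,0,0,-0.117],[0.0058,-0.0346,0,0,0,0],[0.0058,-0.0346,0,0,0,0],[0.0058,-0.0346,0,0,0,0],[0.0058,-0.0346,0,0,0,0],[0.0058,-0.0346,0,0,0,0],[0.0058,-0.0346,0,0,0,0],[0.0058,-0.0346,0,0,0,0],[0.0058,-0.0346,0,0,0,0],[0.0058,-0.0346,0,0,0,0],[0.0058,-0.0346,0,0,0,0],[0.0058,-0.0346,0,0,0,0],[0.0058,-0.0346,0,0,0,0],[0.0058,-0.0346,0,0,0,0],[0.0058,-0.0346,0,0,0,0],[0,0,0.03,0,0,0],[0,0,0.03,0,0,0],[0,0,0,0,0,0],[0,0,0,0,0,0]]}}

```text
clock: 45.17
eef_pos: [452.3, 197.1, 111.5]
tcp_rot: [3.141, 0.005, 0.29]
contact_force: [0.8, 0.4, -0.0]
opening: 0.443
```

```bash
python3 - <<'E'
from dom import *
from rig import r
plan(r,455,196.8,9.5,.29,step=.036)
S=r.grab_frame('side');crop(S['image'],150,200,310,365,3.6,'pics/i3.png')
E
```

```text
at [452.3 197.1 111.5] rot [3.141 0.005 0.29 ] F [ 0.8  0.4 -0. ] op 0.443 t 45.17
turn [0.0006 0.0052 0.0002] then shift [0.0025 0.001  0.102 ] rows 3 each [0.0008 0.0003 0.034 ]
```

View pics/i3.png

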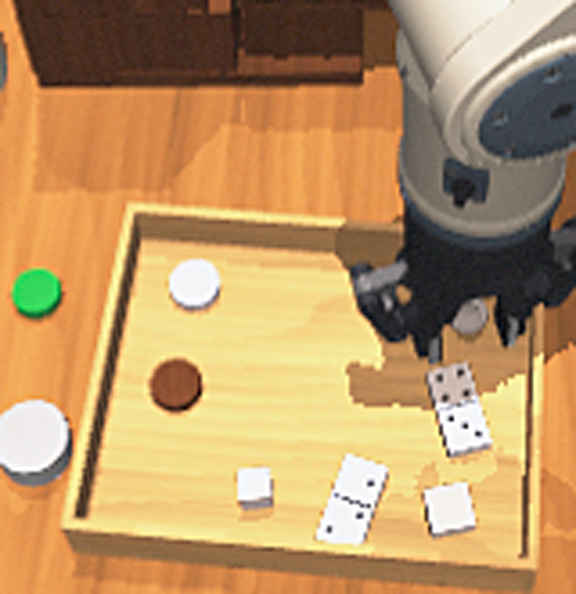

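{"name": "arm_command", "arguments": {"targets": [[0.0015,0.001,0.03,0,0,0],[0,0,0.03,0,0,0],[0,0,0.02,0,0,0],[0,0,0.01,0,0,0],[0,0,0.007,0,0,0],[0,0,0.0045,0,0,0],[0,0,0,0,0,0],[0,0,0,0,0,0],[0,0,0,0,0,0]]}}

```text
clock: 45.97
eef_pos: [456.6, 197.5, 12.5]
tcp_rot: [-3.141, -0.002, 0.29]
contact_force: [0.1, -0.7, 0.1]
opening: 0.446
```

{"name": "arm_command", "arguments": {"targets": [[0,0,0,0,0,0],[0,0,0,0,0,0],[0,0,0,0,0,0],[0,0,0,0,0,0],[0,0,0,0,0,0]], "fingers": 0.0}}

```text
clock: 46.38
eef_pos: [456.5, 197.5, 12.6]
tcp_rot: [-3.141, -0.002, 0.29]
contact_force: [-0.7, -1.0, 8.3]
opening: 0.313
```

{"name": "arm_command", "arguments": {"targets": [[0,0,-0.02,0,0,0],[0,0,-0.03,0,0,0],[0,0,-0.04,0,0,0],[0,0,-0.04,0,0,0],[0,0,-0.03,0,0,0],[0,0,0,0,0,0],[0,0,0,0,0,0]]}}

```text
clock: 46.97
eef_pos: [457.0, 197.8, 173.8]
tcp_rot: [-3.141, -0.005, 0.29]
contact_force: [-0.2, -0.5, -1.3]
opening: 0.314
```

```bash
python3 - <<'E'
from dom import *
from rig import r
plan(r,509.5,-206,170,0.056,step=.036)
S=r.grab_frame('side');crop(S['image'],150,200,310,365,3.6,'pics/i4.png')
E
```

```text
at [457.  197.8 173.8] rot [-3.141 -0.005  0.29 ] F [-0.2 -0.5 -1.3] op 0.314 t 46.97
turn [-0.0011 -0.0048  0.2341] then shift [0.0298 0.4061 0.0038] rows 12 each [0.0025 0.0338 0.0003]
```

View pics/i4.png

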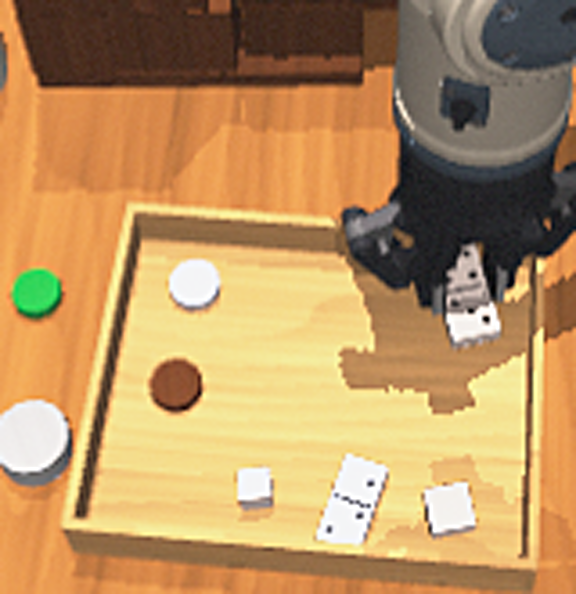

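D6 is held (3 mm lower in the fingers). The pawn is hidden behind the gripper, so I'll check it later.

{"name": "arm_command", "arguments": {"targets": [[0,0,0,0,0,0.117],[0,0,0,0,0,0.117],[0.0025,0.0338,0,0,0,0],[0.0025,0.0338,0,0,0,0],[0.0025,0.0338,0,0,0,0],[0.0025,0.0338,0,0,0,0],[0.0025,0.0338,0,0,0,0],[0.0025,0.0338,0,0,0,0],[0.0025,0.0338,0,0,0,0],[0.0025,0.0338,0,0,0,0],[0.0025,0.0338,0,0,0,0],[0.0025,0.0338,0,0,0,0],[0.0025,0.0338,0,0,0,0],[0.0025,0.0338,0,0,0,0],[0,0,0,0,0,0],[0,0,0.02,0,0,0],[0,0,0.02,0,0,0],[0,0,0,0,0,0],[0,0,0,0,0,0],[0,0,0,0,0,0]]}}

```text
clock: 48.68
eef_pos: [508.3, -205.7, 131.3]
tcp_rot: [-3.141, 0.001, 0.056]
contact_force: [-0.3, 1.0, 0.2]
opening: 0.311
```

```bash
python3 - <<'E'
from dom import *
from rig import r
plan(r,509.5,-206,115.5,0.056,step=.036)
S=r.grab_frame('side');crop(S['image'],150,65,310,225,3.7,'pics/i5.png')
T=r.grab_frame('top');
for d in doms(T): print([float(v) for v in d], '<-' if d[3]>50 else '')
crop(S['image'],150,240,310,365,4,'pics/i6.png')
E
```

```text
at [ 508.3 -205.7  131.3] rot [-3.141e+00  1.000e-03  5.600e-02] F [-0.3  1.   0.2] op 0.311 t 48.68
turn [-0.0005  0.0011  0.0003] then shift [0.0012 0.0004 0.0158] rows 1 each [0.0012 0.0004 0.0158]
[450.6, 125.1, 16.9, 19.9, 90.19999694824219] 
[458.7, 258.6, 28.4, 28.7, 105.30000305175781] 
[518.2, 260.0, 29.6, 59.5, 76.19999694824219] <-
[578.4, 255.6, 17.3, 20.2, 90.30000305175781] 
[631.7, 116.6, 30.5, 32.8, 45.29999923706055] 
[707.6, 232.4, 20.5, 43.3, 90.30000305175781]
```

View pics/i5.png

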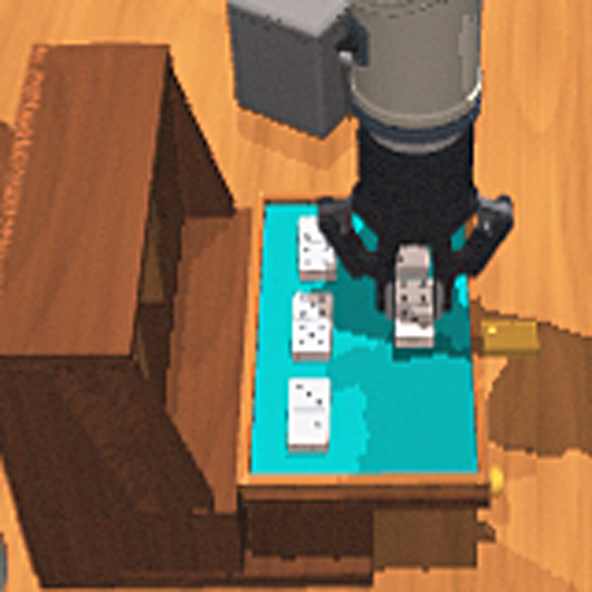

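View pics/i6.png

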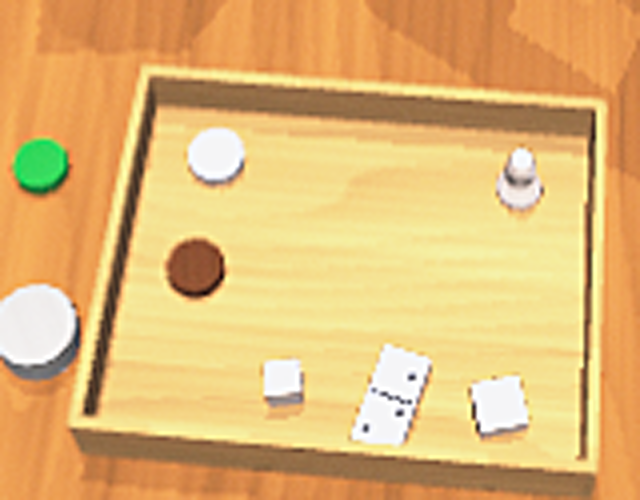

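The pawn still stands where it was, and one domino (D5) is left in the crate. Lowering D6.

{"name": "arm_command", "arguments": {"targets": [[0,0,0.006,0,0,0],[0,0,0.005,0,0,0],[0,0,0.003,0,0,0],[0,0,0.002,0,0,0],[0,0,0,0,0,0],[0,0,0,0,0,0]]}}

```text
clock: 49.28
eef_pos: [508.4, -206.0, 115.4]
tcp_rot: [-3.141, 0.0, 0.056]
contact_force: [0.2, -0.2, -0.1]
opening: 0.311
```

{"name": "arm_command", "arguments": {"targets": [[0,0,0,0,0,0],[0,0,0,0,0,0],[0,0,0,0,0,0],[0,0,-0.01,0,0,0],[0,0,-0.03,0,0,0],[0,0,-0.02,0,0,0],[0,0,0,0,0,0],[0,0,0,0,0,0]], "fingers": 0.038}}

```text
clock: 49.95
eef_pos: [509.4, -206.4, 177.3]
tcp_rot: [3.14, -0.003, 0.056]
contact_force: [0.0, 0.2, -0.0]
opening: 0.442
```

```bash
python3 - <<'E'
from dom import *
from rig import r
plan(r,518,262,165,-0.255,step=.036)
S=r.grab_frame('side');crop(S['image'],150,65,310,225,3.7,'pics/i7.png')
E
```

```text
at [ 509.4 -206.4  177.3] rot [ 3.14e+00 -3.00e-03  5.60e-02] F [ 0.   0.2 -0. ] op 0.442 t 49.95
turn [ 0.0009 -0.0031  0.311 ] then shift [-0.1098 -0.4554  0.0123] rows 14 each [-0.0078 -0.0325  0.0009]
```

View pics/i7.png

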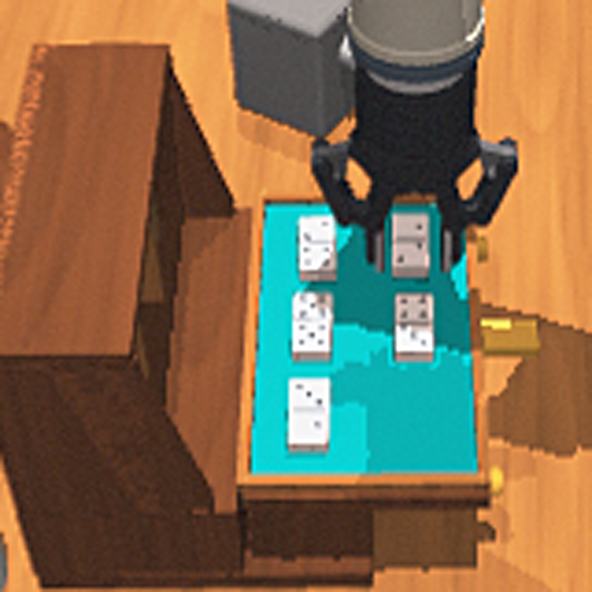

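Five are down. Last one: D5.

{"name": "arm_command", "arguments": {"targets": [[0,0,0,0,0,0.1],[0,0,0,0,0,0.1],[0,0,0,0,0,0.111],[-0.0078,-0.0325,0,0,0,0],[-0.0078,-0.0325,0,0,0,0],[-0.0078,-0.0325,0,0,0,0],[-0.0078,-0.0325,0,0,0,0],[-0.0078,-0.0325,0,0,0,0],[-0.0078,-0.0325,0,0,0,0],[-0.0078,-0.0325,0,0,0,0],[-0.0078,-0.0325,0,0,0,0],[-0.0078,-0.0325,0,0,0,0],[-0.0078,-0.0325,0,0,0,0],[-0.0078,-0.0325,0,0,0,0],[-0.0078,-0.0325,0,0,0,0],[-0.0078,-0.0325,0,0,0,0],[-0.0078,-0.0325,0,0,0,0],[0,0,0.03,0,0,0],[0,0,0.03,0,0,0],[0,0,0,0,0,0]]}}

```text
clock: 51.67
eef_pos: [513.4, 260.6, 109.7]
tcp_rot: [3.135, 0.007, -0.254]
contact_force: [-1.5, -0.1, -1.4]
opening: 0.445
```

{"name": "arm_command", "arguments": {"targets": [[0,0,0,0,0,0],[0,0,0,0,0,0]]}}

```text
clock: 51.83
eef_pos: [517.8, 261.6, 116.0]
tcp_rot: [3.141, 0.0, -0.255]
contact_force: [0.4, 0.1, 0.1]
opening: 0.445
```

```bash
python3 - <<'E'
from dom import *
from rig import r
plan(r,518,262,9.5,-.255,step=.036)
S=r.grab_frame('side');crop(S['image'],150,200,310,365,3.6,'pics/i8.png')
E
```

```text
at [517.8 261.6 116. ] rot [ 3.141  0.    -0.255] F [0.4 0.1 0.1] op 0.445 t 51.83
turn [ 0.0003  0.0003 -0.0004] then shift [ 1.000e-04 -5.000e-04  1.065e-01] rows 3 each [ 0.     -0.0002  0.0355]
```

View pics/i8.png

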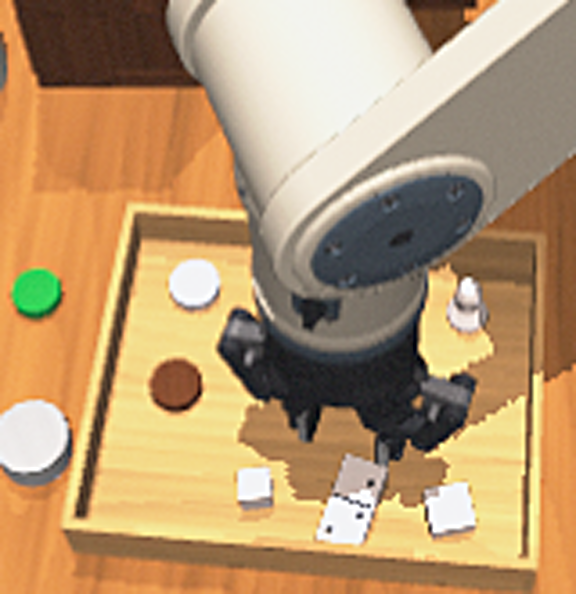

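{"name": "arm_command", "arguments": {"targets": [[0,0,0.03,0,0,0],[0,0,0.03,0,0,0],[0,0,0.02,0,0,0],[0,0,0.01,0,0,0],[0,0,0.009,0,0,0],[0,0,0.007,0,0,0],[0,0,0,0,0,0],[0,0,0,0,0,0],[0,0,0,0,0,0]]}}

```text
clock: 52.63
eef_pos: [518.3, 262.2, 10.5]
tcp_rot: [-3.141, -0.001, -0.255]
contact_force: [0.9, 0.1, 0.2]
opening: 0.443
```

{"name": "arm_command", "arguments": {"targets": [[0,0,0,0,0,0],[0,0,0,0,0,0],[0,0,0,0,0,0],[0,0,0,0,0,0],[0,0,0,0,0,0]], "fingers": 0.0}}

```text
clock: 53.05
eef_pos: [518.3, 262.2, 10.7]
tcp_rot: [-3.14, -0.001, -0.255]
contact_force: [-0.7, -0.5, 7.3]
opening: 0.31
```

{"name": "arm_command", "arguments": {"targets": [[0,0,-0.02,0,0,0],[0,0,-0.03,0,0,0],[0,0,-0.04,0,0,0],[0,0,-0.04,0,0,0],[0,0,-0.03,0,0,0],[0,0,0,0,0,0],[0,0,0,0,0,0]]}}

```text
clock: 53.63
eef_pos: [518.8, 262.4, 172.0]
tcp_rot: [-3.138, -0.004, -0.255]
contact_force: [0.2, -0.1, -0.7]
opening: 0.308
```

```bash
python3 - <<'E'
from dom import *
from rig import r
plan(r,505,-123,170,0.056,step=.036)
S=r.grab_frame('side');crop(S['image'],150,200,310,365,3.6,'pics/i9.png')
E
```

```text
at [518.8 262.4 172. ] rot [-3.138 -0.004 -0.255] F [ 0.2 -0.1 -0.7] op 0.308 t 53.63
turn [-0.0026 -0.0041 -0.311 ] then shift [-0.0353  0.3841  0.002 ] rows 11 each [-0.0032  0.0349  0.0002]
```

View pics/i9.png

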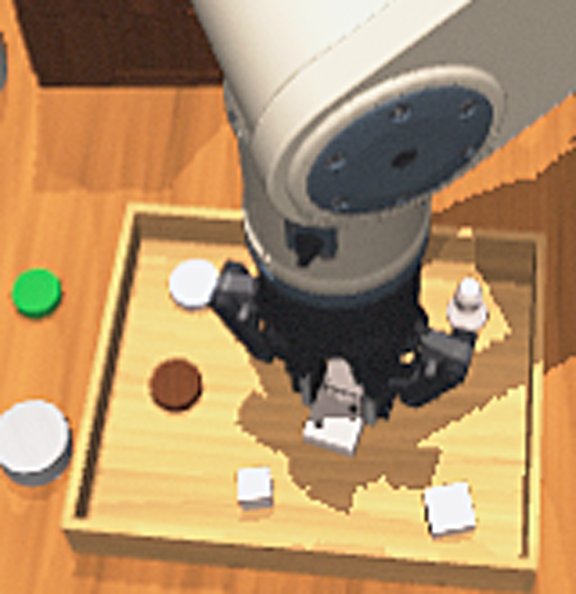

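D5 is held. Carrying it to the left near slot.

{"name": "arm_command", "arguments": {"targets": [[0,0,0,0,0,-0.1],[0,0,0,0,0,-0.1],[0,0,0,0,0,-0.111],[-0.0032,0.0349,0,0,0,0],[-0.0032,0.0349,0,0,0,0],[-0.0032,0.0349,0,0,0,0],[-0.0032,0.0349,0,0,0,0],[-0.0032,0.0349,0,0,0,0],[-0.0032,0.0349,0,0,0,0],[-0.0032,0.0349,0,0,0,0],[-0.0032,0.0349,0,0,0,0],[-0.0032,0.0349,0,0,0,0],[-0.0032,0.0349,0,0,0,0],[-0.0032,0.0349,0,0,0,0],[0,0,0,0,0,0],[0,0,0.02,0,0,0],[0,0,0.02,0,0,0],[0,0,0,0,0,0],[0,0,0,0,0,0],[0,0,0,0,0,0]]}}

```text
clock: 55.35
eef_pos: [503.7, -123.2, 129.4]
tcp_rot: [-3.141, 0.001, 0.056]
contact_force: [0.9, 0.5, -0.3]
opening: 0.317
```

```bash
python3 - <<'E'
from dom import *
from rig import r
plan(r,505,-123,113.5,0.056,step=.036)
S=r.grab_frame('side');crop(S['image'],150,65,310,225,3.7,'pics/j1.png')
E
```

```text
at [ 503.7 -123.2  129.4] rot [-3.141e+00  1.000e-03  5.600e-02] F [ 0.9  0.5 -0.3] op 0.317 t 55.35
turn [-0.0004  0.0011  0.0003] then shift [ 0.0013 -0.0001  0.0159] rows 1 each [ 0.0013 -0.0001  0.0159]
```

View pics/j1.png

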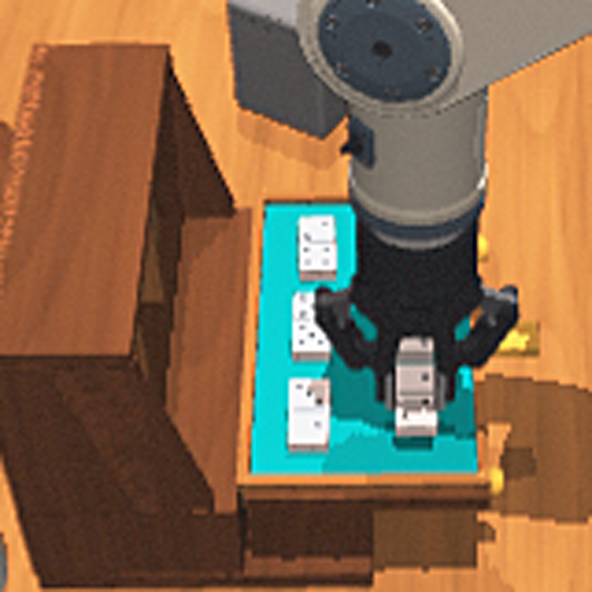

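{"name": "arm_command", "arguments": {"targets": [[0.001,0,0.006,0,0,0],[0,0,0.005,0,0,0],[0,0,0.003,0,0,0],[0,0,0.002,0,0,0],[0,0,0,0,0,0],[0,0,0,0,0,0]]}}

```text
clock: 55.9
eef_pos: [504.9, -123.4, 113.4]
tcp_rot: [-3.141, 0.0, 0.056]
contact_force: [1.5, -0.4, -0.5]
opening: 0.312
```

{"name": "arm_command", "arguments": {"targets": [[0,0,0,0,0,0],[0,0,0,0,0,0],[0,0,0,0,0,0],[0,0,-0.01,0,0,0],[0,0,-0.03,0,0,0],[-0.03,0,-0.02,0,0,0],[-0.04,0,0,0,0,0],[-0.04,0,0,0,0,0],[-0.04,0,0,0,0,0],[0,0,0,0,0,0],[0,0,0,0,0,0]], "fingers": 0.038}}

```text
clock: 56.82
eef_pos: [353.7, -131.8, 174.3]
tcp_rot: [3.141, -0.001, 0.055]
contact_force: [0.5, 0.5, -0.2]
opening: 0.444
```

```bash
python3 - <<'E'
from dom import *
from felt import feltcorners
from rig import r
s=r.sense();print(s['eef_pos'],s['contact_force'],s['opening'],s['clock'])
S=r.grab_frame('side');T=r.grab_frame('top')
c=feltcorners(T);P=onplane(T,c.reshape(-1,2),109)[:,:2].astype(np.float32);rr=cv2.minAreaRect(P);print('felt',rr)
C=np.array([545.5,-207]);y=.058
for nm,f,box in(('T',T,(270,150,400,230)),('S',S,(200,100,300,210))):
  for d in doms(f,122,box):
    v=np.array(d[:2])-C;u=v@[np.cos(y),np.sin(y)];w=v@[-np.sin(y),np.cos(y)]
    print(nm,'across',u.round(0),'along',w.round(0),'size',d[2:4],'ang',d[4])
for d in doms(T): print('crate',[float(v) for v in d])
crop(S['image'],140,65,310,225,3.7,'pics/k1.png');cv2.imwrite('pics/k2.png',T['image'])
crop(S['image'],150,240,310,365,4,'pics/k3.png')
E
```

```text
[ 353.65195808 -131.83470563  174.27717984] [ 0.54026929  0.54402707 -0.23175966] 0.44442108090951354 56.8167
felt ((545.6285400390625, -206.98240661621094), (150.15750122070312, 267.5831604003906), 3.5715231895446777)
T across -35.0 along 85.0 size (np.float64(25.5), np.float64(53.7)) ang 90.3
T across -35.0 along 3.0 size (np.float64(28.0), np.float64(56.0)) ang 90.3
T across -35.0 along -81.0 size (np.float64(28.0), np.float64(56.0)) ang 90.3
T across 36.0 along 86.0 size (np.float64(28.4), np.float64(53.9)) ang 90.2
T across 36.0 along 2.0 size (np.float64(27.7), np.float64(56.9)) ang 95.4
T across 35.0 along -77.0 size (np.float64(28.8), np.float64(58.0)) ang 95.5
S across -33.0 along 90.0 size (np.float64(25.8), np.float64(63.1)) ang 92.9
S across 38.0 along 89.0 size (np.float64(25.8), np.float64(63.8)) ang 94.5
S across -35.0 along 8.0 size (np.float64(24.2), np.float64(65.3)) ang 92.9
S across 38.0 along 8.0 size (np.float64(26.9), np.float64(65.4)) ang 94.4
S across -34.0 along -75.0 size (np.float64(25.3), np.float64(63.4)) ang 92.8
S across 36.0 along -73.0 size (np.float64(25.3), np.float64(67.7)) ang 94.3
crate [450.6, 125.1, 16.9, 19.9, 90.19999694824219]
crate [458.7, 258.6, 28.4, 28.7, 105.30000305175781]
crate [578.4, 255.6, 17.3, 20.2, 90.30000305175781]
crate [631.7, 116.6, 30.5, 32.8, 45.29999923706055]
crate [707.6, 233.8, 20.5, 46.2, 90.30000305175781]
```

View pics/k1.png

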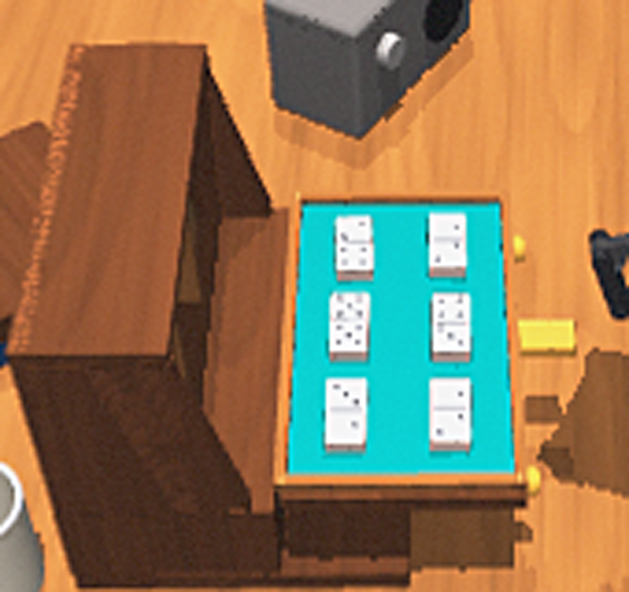

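View pics/k2.png

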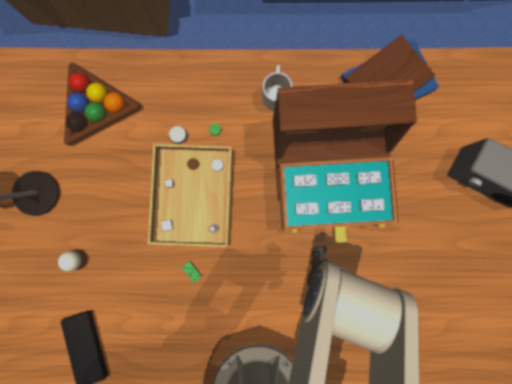

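View pics/k3.png

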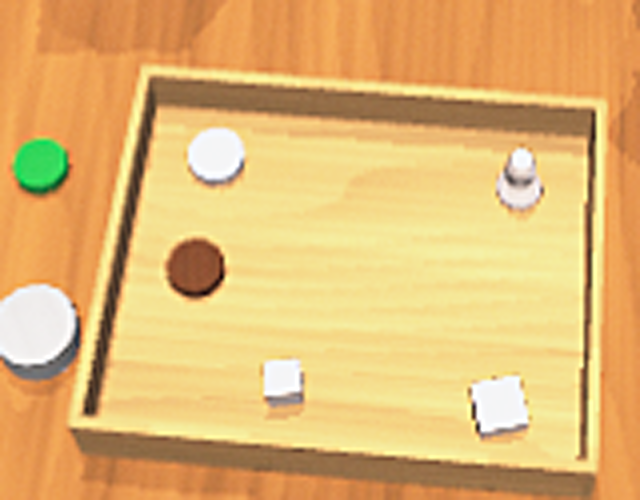

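All six dominoes lie flat and apart on the felt, at about ±36 mm across and at most 90 mm along. The five other pieces are in the crate and the tin is unmoved. The arm is clear, so I'm handing in.

```bash
python3 -c "
from rig import r
print(r.sign_off())"
```

```text
the job is handed in; nothing more can be done
None
```

I pulled both supports out to their stops, lowered the flap gently onto them by its tab, and laid all six dominoes flat on the felt in two rows of three. I handed the job in at about 57 s of the 210 s allowed; the hand-in gives no verdict.

**Last checks, both cameras:**
- **Dominoes:** every centre is within 38 mm across and 90 mm along the felt, against limits of 67 and 126 mm. None is on or touching another.
- **Crate:** the square tile, both draughtsmen, the pawn and the die are still inside, where they started.
- **Chalk tin and arm:** the tin has not visibly moved, and the arm is clear of everything with no force on it.
- **Flap:** it looks level on both supports, and the felt's size and place in both views fit a height of 109 mm.

**Disagreements:**
- The supports appeared to start about 16 mm out rather than fully home. Each travelled only about 102–105 mm. I judged them at their stops from the 24–32 N resistance and the final knob positions.
- The first camera reading put the knobs about 4 mm lower than the text says; a later one agreed with it.
- The side camera places the dominoes 3–6 mm off the top camera along the hinge, because it also sees their side faces.

No grip slip or knocked domino was noticed.

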